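Scrape the silver ends off the tipped scrap tray into the cup

TASK

Tip the scrap tray up by its handle until it comes against its stop, and leave it tipped. The four silver ends cling to the rubber mat, so take the flat scraper and draw them down the mat and over the lip into the steel cup below; move them with the scraper only, never with the gripper, and let none drop into the cup before the tray is tipped. Then lay the scraper down flat on the open bench, leaving the cup upright under the lip and the hammer, snips and steel block undisturbed.

Things in the scene. Friction and masses are not known exactly. Their poses are not given: they have to be found in the camera images.
- stand: the tray's stand, fixed to the bench: a wooden base board (275 x 170 mm, 15 mm thick) with two upright steel cheek plates 120 mm apart and a wooden rear rest. Origin on the bench surface straight below the tray's pivot; +x points from the pivot towards the lip and the cup, z up. The pivot axis runs along the stand's y, 94 mm above the bench. The board reaches from x = -125 to +150 mm, y = +-85 mm
- tray (a joint): tilt of the tray about its pivot in rad: 0 = level on its rear rest (the start), 0.42 = against its stop, handle end up and lip down. The pivot is stiffened by wing nuts (about 1.3 N m of friction): it takes some 10 N at the handle to lift, and the tray stays wherever it is left unless its back half is pressed with about 12 N or more
- handle (a point): middle of the tray's handle: a level round steel bar, 10 mm in diameter, 72 mm long along the stand's y between two legs, its axis 42 mm behind the tray's back wall; 152 mm behind the pivot and 12 mm above it (106 mm above the bench when level, 167 mm when fully tipped). Turns with the tray; the bar can turn between fingers that pinch it from above
- mat (a point): point on top of the tray's rubber mat, on its centre line, 60 mm behind the pivot and 100 mm up the mat from the lip. The tray is an open-fronted aluminium pan: inside 147 mm long from back wall to lip, 96 mm wide; over the last 90 mm before the lip the sides close in evenly to 62 mm. Walls rise 19 mm above the mat. Axes as the lip's
- lip (a point): middle of the tray's open front edge, on top of the mat, 40 mm ahead of the pivot and 5 mm above it when level. Turns with the tray: x axis along the mat, from back wall out over the lip; y along the lip; z out of the mat
- end1: sawn-off end of silver square bar, 20 x 9 x 9 mm, 17 g; origin at its centre. It starts on the mat and does not slide even with the tray fully tipped
- end2: sawn-off end of flat silver bar, 18 x 14 x 6 mm, 16 g, lying flat; origin at its centre; on the mat as the others
- end3: silver casting button, a round disc 18 mm in diameter and 7 mm thick, lying flat; origin at its centre; on the mat as the others
- end4: short silver bar end, 13 x 10 x 10 mm, 13.5 g; origin at its centre; on the mat as the others
- cup: open round steel cup, 96 mm across the rim, 55 mm high, wall 3 mm, 220 g, standing loose on the stand's base board below the lip; origin at the centre of its underside, z up. Its rim is about 10 mm below the lip when the tray is tipped
- scraper_grip (a point): grip point of the flat scraper, at the centre of the front half of its wooden handle, 12 mm above the bench. The scraper lies flat on the bench, 185 mm long overall, 85 g; the point's x axis points from handle to blade, z up. The handle is 20 mm wide (along y), 24 mm high, and reaches from 80 mm behind this point to 25 mm ahead of it
- scraper_edge (a point): middle of the scraper's straight blade edge: 105 mm ahead of the grip point along x and 11 mm below it. The steel blade is 44 mm wide and 2 mm thick with the edge along y, and slopes down by 8 degrees from the handle so that its edge rests on the bench
- scraper: the scraper itself; origin on its underside, 15 mm ahead of the grip point; same axes
- hammer: bystander: hammer with a wooden handle, 220 mm long along x, lying on the bench; origin at its middle on the bench
- block: bystander: square steel bench block, 62 x 62 x 28 mm; origin at its underside centre
- snips: bystander: metal snips with rubber-sleeved loop handles, about 135 mm long along x, lying flat; origin near the middle, on the bench
Mind the look-alikes: they are no part of the job. There is more than one size of the scraper; the job needs the smallest.

How it is judged:
By the outcome, as a careful person would: the job done as asked, in the order asked, and still so for the second after the job is handed in, with the robot touching nothing.
It also fails if it takes over 67 s, if anything falls off the work surface, if the arm or the gripper's body presses on something with over 40 N, if the wrist force passes 120 N, or if a joint passes its speed limit or range.

ROBOT

A 6-joint arm with a two-finger parallel gripper is mounted at the origin on the work surface. World frame = base frame: x ahead of the robot, y to its left, z up, the work surface at z = 0. Lengths are in mm, angles in rad, forces in N, time in s.
With the tool pointing down it reaches from about 350 to 875 mm from the base axis. Payload 4.2 kg.
Tool frame: the origin (TCP) lies at the very end of the fingers, on their centre line; the grasp point (between the pads) lies arm.grip_depth behind it (arm.grip_depth is the distance from the TCP to the grasp point, in mm); z points along the fingers, y is the direction in which the jaws open and shut (so a half turn about z gives the same grasp; the last joint's range is limited). The gripper opens to 85 mm and grips with 20 to 120 N. Pads are 22 mm wide; open, the fingers measure 114 mm over their backs; the gripper's body (76 mm by 85 mm) begins 54 mm behind the grasp point. The pads swing forward as they close: fully open they stand 13 mm farther back than shut.
Start: joints at [-0.97, 0.385, 0.008, 0, -1.194, -0.259], TCP at [209.504, -588.818, 193.812] pointing down, gripper open.
Joint ranges: [-3.14, 3.14], [-1.21, 2.06], [-1.07, 1.41], [-3.16, 2.05], [-2.99, -0.16], [-3.1, 3.1]. Speed limits (rad/s): [2.79, 2.79, 3.14, 3.14, 3.14, 3.14].

INTERFACE

Orientations are given as a unit quaternion [x, y, z, w].
In Python, from bench import arm, optics, workorder gives the robot as it stands. The module is installed in compiled form; this text tells all that it offers.
- The arm moves only by the tool play_rows, never from a script. Its arguments are lists of equal length, an entry for each row: "travel": the shift along the tool's x, y, z in m, a list of three; "rotation": the turn, a rotation vector about the tool's x, y, z in rad, a list of three; "grip": the opening, from 0 (shut) to 1 (fully open). In form: {"travel": [[x, y, z], ...], "rotation": [[rx, ry, rz], ...], "grip": [grip, ...]}. A call has 1 to 12 rows; each row shifts and turns the commanded pose from where the row before left it, along the tool's axes as they then stand; what a row does not reach is not made up. A row lasts 1/12 s, in which the tool goes at most 41.7 mm and 7.16 degrees, less where a joint would pass 70% of its speed; a pose out of reach is approached as far as the arm can. A call is refused whole if a number of a shift passes 0.0417 or a number of a turn 0.125, either way. A call with a gripper value outside its range is refused whole. The fingers move at their own pace and stop on an object; the grip force is fixed at half the most. Time passes only in rows, so rows that do not move let the fingers close. It gives the time, the measured TCP pose, the force and the opening at its end, in the units of the state.
- arm.read_state(): the state, without advancing time (a new reading comes with each control period).
- optics.get_image(name): name is "scene" or "top" or "wrist"; returns a dict with "image" (384x512x3 uint8, blue, green, red), "depth" (384x512 float32, mm along the optical axis (not along the pixel's ray), 0 where there is no reading), "camera_matrix" (3x3 intrinsics, pixels), "k1" (the pictures are not rectified: a ray, as slopes to the right and down, at radius r is drawn at 1 + k1 r^2 times it, then the intrinsics apply), "R" (3x3) and "t" (3): a world point X has camera coordinates R X + t; the wrist camera has in their place "hand_eye" (4x4, takes a point from camera to tool coordinates, whose origin is the TCP and whose axes are the flange's). Camera axes: x right, y down, z forward; pixel columns grow to the right and rows downward; lengths in mm; the calibration is good to about 2 mm. A picture is of the moment at which its call begins: read the wrist's pose just before it.
- workorder.job_done(): hands the job in, once; it reports no verdict.
The state is a dict: "clock": time; "joints": joint angles; "joint_vel": joint speeds; "joint_efforts": joint torques, N m; "position": TCP position; "ee_rot": TCP orientation; "contact_force": force on the tool from outside, world axes, zero at the start; "wrist_torque": the same for the moment, N m; "gripper_width": finger opening in mm.
Only numpy, scipy, OpenCV 4.12 (cv2) and the standard library are available. Lean on these libraries where they do the work, as an engineer would, in place of code of your own. Each camera call takes 0.05 s, during which the arm holds its last target. There are 200 camera calls.

## Working session

There is one attempt and no reset: what is moved stays moved. The work goes in short steps, Python scripts to look and compute and a tool call to move; the robot and the scene stay as the last step left them, time stands still between calls to the robot, and variables do not carry over. Pictures are saved under pics/ and viewed, about 8 in all and at most 12, crops included, and the job is handed in when it is done.

Besides the shell and the picture viewer there is one more tool, called after "Emit:" by a JSON object that holds its "name" and its "arguments". play_rows: Moves the arm, as the interface text tells. Its arguments: {"type":"object","properties":{"travel":{"type":"array","items":{"type":"array","items":{"type":"number"}}},"rotation":{"type":"array","items":{"type":"array","items":{"type":"number"}}},"grip":{"type":"array","items":{"type":"number"}}},"required":["travel","rotation","grip"]}

```bash
mkdir -p pics; cat > h.py <<'E'
import numpy as np, cv2
from bench import arm, optics, workorder
from scipy.spatial.transform import Rotation as Ro
def get(name):
    s=arm.read_state(); d=optics.get_image(name)
    if name=="wrist":
        H=np.array(d["hand_eye"]); Rt=Ro.from_quat(s["ee_rot"]).as_matrix()
        Rc=Rt@H[:3,:3]; c=Rt@H[:3,3]+np.array(s["position"])
    else:
        R=np.array(d["R"]); Rc=R.T; c=-R.T@np.array(d["t"])
    d["Rc"],d["c"]=Rc,c; return d
def ray(d,u,v):
    K=np.array(d["camera_matrix"],float); k=d["k1"]
    xd=np.array([(u-K[0,2])/K[0,0],(v-K[1,2])/K[1,1]]); x=xd.copy()
    for _ in range(20): x=xd/(1+k*(x@x))
    return np.array([x[0],x[1],1.])
def plane(d,u,v,z):
    r=d["Rc"]@ray(d,u,v); return d["c"]+r*(z-d["c"][2])/r[2]
def dep(d,u,v):
    z=d["depth"][int(round(v)),int(round(u))]; return d["c"]+d["Rc"]@(ray(d,u,v)*z)
def proj(d,X):
    p=d["Rc"].T@(np.array(X,float)-d["c"]); x=p[:2]/p[2]; x=x*(1+d["k1"]*(x@x)); K=np.array(d["camera_matrix"]); return K[:2,:2]@x+K[:2,2]
def save(n,im,roi=None,s=1):
    if roi: im=im[roi[1]:roi[3],roi[0]:roi[2]]
    cv2.imwrite("pics/"+n,cv2.resize(im,None,fx=s,fy=s,interpolation=cv2.INTER_CUBIC))
E
python3 - <<'E'
from h import *
import pickle
for n in("scene","top"):
    d=get(n); pickle.dump(d,open(n+".pkl","wb")); save(n+"0.png",d["image"],None,1.5)
    print(n,d["c"],d["Rc"].tolist(),d["camera_matrix"],d["k1"])
s=arm.read_state();print(s,arm.grip_depth)
E
```

```text
scene [1077.54437835 -536.8763291  1187.59830976] [[0.7614789570584057, 0.5092796219760519, -0.4009788829816012], [0.6480285589795879, -0.6119319302335439, 0.4534294868085759], [-0.014449384211154576, -0.6051227804343343, -0.7960010275717859]] [[391.69093231   0.         260.6804746 ]
 [  0.         391.69093231 190.67771212]
 [  0.           0.           1.        ]] 0.04647771131955287
top [ 407.46984784  106.92120549 1460.39578045] [[-0.006514368202218935, -0.9952074541627038, 0.09756887918755307], [-0.9999242152483492, 0.00546364715477352, -0.01103233065768795], [0.010446375778151232, -0.09763335361830784, -0.9951676248222426]] [[375.4801546    0.         251.98250597]
 [  0.         375.4801546  192.16208228]
 [  0.           0.           1.        ]] -0.044593363974192654
{'clock': 0.1, 'joints': array([-9.70382445e-01,  3.85479357e-01,  6.75114552e-03, -4.44024126e-04,
       -1.19400652e+00, -2.58605684e-01]), 'joint_vel': array([ 0.00029152, -0.00176872,  0.00249572,  0.00062861, -0.00025702,
        0.00091874]), 'joint_efforts': array([-2.25145341e-04, -3.93319380e+01,  1.88928241e+01,  4.19795349e+00,
       -2.61390458e-03,  2.54421337e-06]), 'position': array([ 209.30859512, -588.26884853,  192.8254544 ]), 'ee_rot': array([-1.69992568e-01,  9.85444846e-01,  9.67102585e-04, -2.15984993e-04]), 'contact_force': array([ 0.27309379, -0.90871388, -0.35450825]), 'wrist_torque': array([ 0.03765512, -0.01555492, -0.01524591]), 'gripper_width': 85.7081863731808} 18.700000000000003
```

View pics/scene0.png

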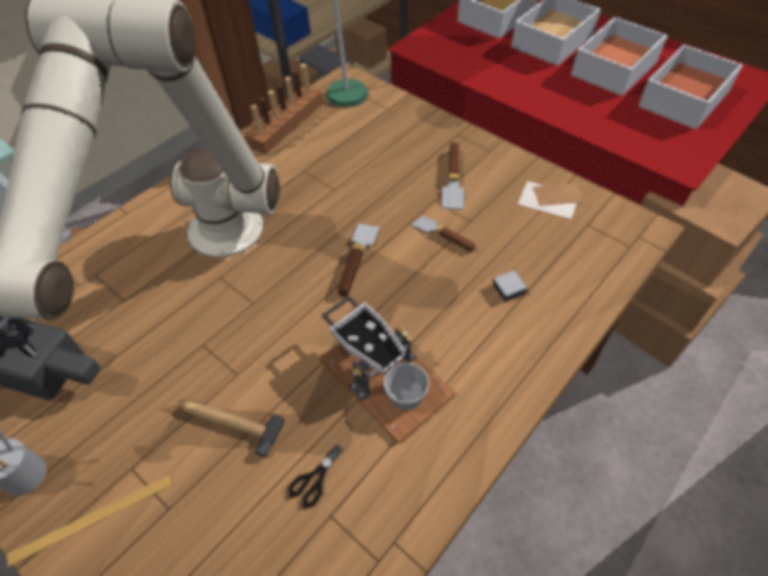

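View pics/top0.png

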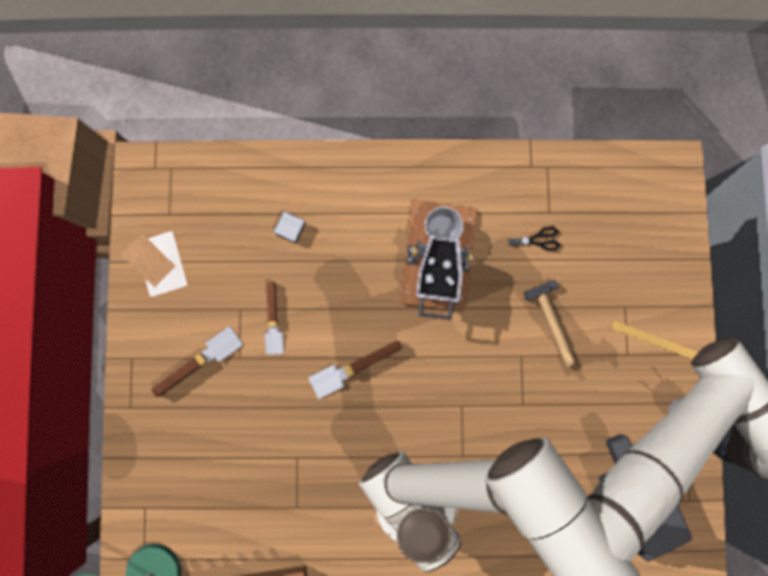

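The scene view shows the stand with its cup at (405,385). The top view has the tray at (440,265), the handle at (435,312) and the cup at (443,225). The smallest scraper lies at (272,315) in the top view, with its blade at (274,343). Next I measure these.

```bash
python3 - <<'E'
from h import *
import pickle
d=pickle.load(open("top.pkl","rb"))
def P(n,u,v,z): print(n,plane(d,u/1.5,v/1.5,z).round(0),dep(d,u/1.5,v/1.5).round(0))
P("cup rim",443,224,70);P("handlebar",435,315,106)
for n,u,v,z in [("board tl",413,201,15),("board tr",479,208,15),("board bl",401,304,15),("board br",470,308,15),("scr handle end",271,282,24),("ferrule",273,325,20),("blade l",265,355,2),("blade r",284,354,2)]:P(n,u,v,z)
for n,u,v in[("e",432,260),("e",447,264),("e",431,279),("e",448,280)]:P(n,u,v,104)
for n,u,v in[("big1 handle",400,345),("big1 blade",312,385),("big2",155,390),("block",290,227),("snips",540,240),("hammer head",541,291),("hammer end",572,364)]:P(n,u,v,10)
im=d["image"];save("topcrop.png",im,(180,120,340,260),5)
E
```

```text
cup rim [705. -73.  70.] [715. -79.  23.]
handlebar [475. -45. 106.] [475. -45. 105.]
board tl [779.  -2.  15.] [778.  -2.  16.]
board tr [ 759. -176.   15.] [ 761. -177.    8.]
board bl [508.  32.  15.] [509.  31.  -0.]
board br [ 497. -146.   15.] [ 498. -149.   -2.]
scr handle end [566. 365.  24.] [567. 366.  18.]
ferrule [456. 360.  20.] [456. 359.  24.]
blade l [379. 383.   2.] [379. 382.   3.]
blade r [382. 334.   2.] [382. 333.   3.]
e [609. -40. 104.] [608. -40. 109.]
e [599. -77. 104.] [598. -76. 110.]
e [562. -37. 104.] [562. -37. 103.]
e [560. -78. 104.] [559. -77. 112.]
big1 handle [403.  35.  10.] [403.  35.  -4.]
big1 blade [303. 260.  10.] [303. 261.   9.]
big2 [292. 662.  10.] [294. 651.  38.]
block [712. 320.  10.] [708. 317.  29.]
snips [ 675. -336.   10.] [ 676. -338.    4.]
hammer head [ 540. -334.   10.] [ 538. -328.   30.]
hammer end [ 351. -408.   10.] [ 350. -411.    1.]
```

View pics/topcrop.png

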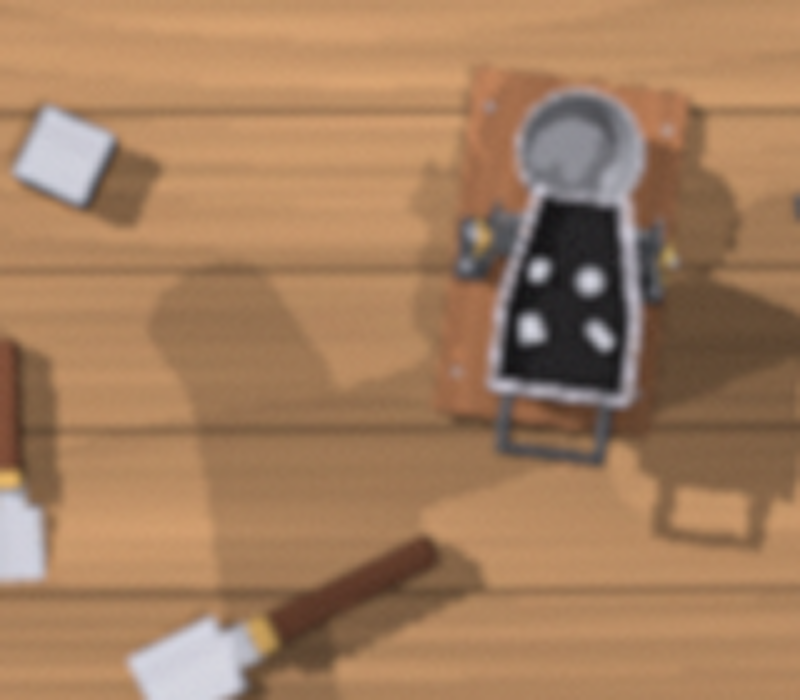

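```bash
cat >> h.py <<'E'
def Rtool(psi,tilt=0):
    # tool y at heading psi (deg), tool pointing down; tilt (deg) leans tool z toward heading psi-90
    p=np.radians(psi); y=np.array([np.cos(p),np.sin(p),0]); f=np.array([np.sin(p),-np.cos(p),0]); t=np.radians(tilt)
    z=f*np.sin(t)-np.array([0,0,1])*np.cos(t); return np.array([np.cross(y,z),y,z]).T
def plan(p,R,p0=None,R0=None):
    s=arm.read_state()
    p0=np.array(s["position"]) if p0 is None else np.array(p0,float); R0=Ro.from_quat(s["ee_rot"]).as_matrix() if R0 is None else R0
    d=np.array(p)-p0; rv=Ro.from_matrix(R0.T@R).as_rotvec(); n=max(np.linalg.norm(d)/41,np.linalg.norm(rv)/.124)
    print("pos",p0.round(1),"d",d.round(1),"travel in start frame(mm)",(R0.T@d).round(1),"in end frame",(R.T@d).round(1),"rot",rv.round(4),"rows",n.round(2))
E
python3 - <<'E'
from h import *
plan([440,-60,330],Rtool(173.5))
plan([440,-60,330],Rtool(173.5-180))
print(optics.get_image("wrist")["hand_eye"].round(3))
E
```

```text
pos [ 209.3 -588.3  192.8] d [230.7 528.3 137.2] travel in start frame(mm) [-394.3  420.7 -136.4] in end frame [-551.  -169.4 -137.2] rot [ 1.8000e-03  1.0000e-03 -1.1157e+00] rows 14.45
pos [ 209.3 -588.3  192.8] d [230.7 528.3 137.2] travel in start frame(mm) [-394.3  420.7 -136.4] in end frame [ 551.   169.4 -137.2] rot [ 1.2000e-03 -2.1000e-03  2.0259e+00] rows 16.34
[[-0.00000e+00 -9.49000e-01 -3.15000e-01  8.11210e+01]
 [ 1.00000e+00 -0.00000e+00 -1.00000e-03  5.47000e-01]
 [ 0.00000e+00 -3.15000e-01  9.49000e-01 -1.79705e+02]
 [ 0.00000e+00  0.00000e+00  0.00000e+00  1.00000e+00]]
```

Emit:
{"name": "play_rows", "arguments": {"travel": [[-0.0302,0.0231,-0.0091],[-0.0302,0.0231,-0.0091],[-0.0302,0.0231,-0.0091],[-0.0302,0.0231,-0.0091],[-0.0302,0.0231,-0.0091],[-0.0302,0.0231,-0.0091],[-0.0302,0.0231,-0.0091],[-0.0302,0.0231,-0.0091],[-0.0302,0.0231,-0.0091],[-0.0302,0.0231,-0.0091],[-0.0302,0.0231,-0.0091],[-0.0302,0.0231,-0.0091]], "rotation": [[0,0,0],[0,0,0],[0,0,0],[0,0,0],[0,0,0],[0,0,0],[0,0,0],[0,0,0],[0,0,0],[0,0,0],[0,0,0],[0,0,0]], "grip": [0.4,0.4,0.4,0.4,0.4,0.4,0.4,0.4,0.4,0.4,0.4,0.4]}}

```text
clock: 1.15
position: [458.4, -204.3, 303.5]
ee_rot: [-0.17, 0.985, 0.0, 0.0]
contact_force: [1.4, -0.3, -0.0]
gripper_width: 34.4
```

Emit:
{"name": "play_rows", "arguments": {"travel": [[-0.0302,0.0231,-0.0091],[-0.0302,0.0231,-0.0091],[-0.0302,0.0231,-0.0091],[0,0,0],[0,0,0],[0,0,0],[0,0,0],[0,0,0],[0,0,0],[0,0,0],[0,0,0],[0,0,0]], "rotation": [[0,0,0],[0,0,0],[0,0,0],[0,0,-0.124],[0,0,-0.124],[0,0,-0.124],[0,0,-0.124],[0,0,-0.124],[0,0,-0.124],[0,0,-0.124],[0,0,-0.124],[0,0,-0.124]], "grip": [0.4,0.4,0.4,0.4,0.4,0.4,0.4,0.4,0.4,0.4,0.4,0.4]}}

```text
clock: 2.15
position: [519.9, -110.5, 329.9]
ee_rot: [-0.668, 0.744, 0.0, -0.0]
contact_force: [-0.1, 0.6, 0.1]
gripper_width: 34.3
```

```bash
python3 - <<'E'
from h import *
import pickle
d=get("wrist");pickle.dump(d,open("w1.pkl","wb"));save("w1.png",d["image"],None,1.5)
s=arm.read_state();print(s["clock"],s["position"],s["joints"].round(2),s["gripper_width"],d["c"],d["camera_matrix"],d["k1"])
E
```

```text
2.2 [ 519.92820118 -110.42908154  329.92999477] [ 0.1   0.16  0.03 -0.   -1.44 -0.2 ] 34.003558339349624 [ 510.9612568  -190.4256081   509.62464601] [[319.23333528   0.         255.56480544]
 [  0.         319.23333528 190.18448257]
 [  0.           0.           1.        ]] -0.08397552615664175
```

View pics/w1.png

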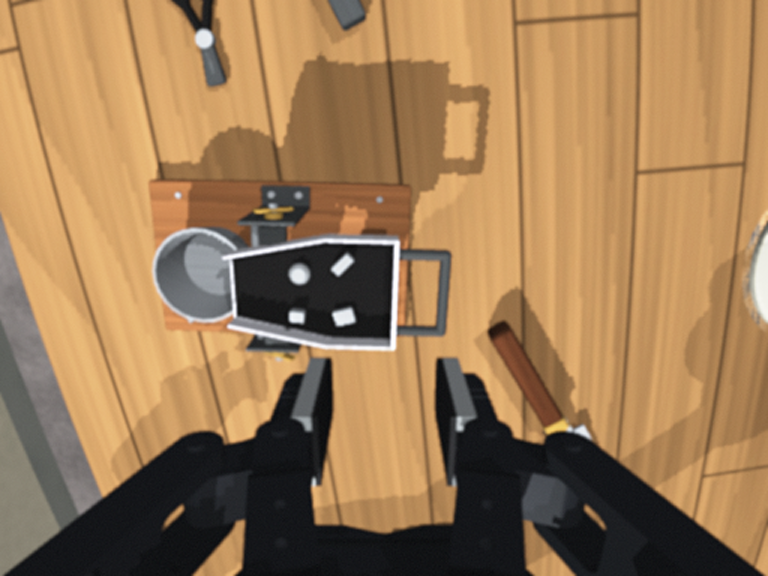

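The close view shows the handle bar from (447,254) to (442,332), the lip from (231,258) to (237,320), and the four ends at (299,273), (342,265), (297,316) and (344,317). The cup is centred near (200,272).

```bash
python3 - <<'E'
from h import *
import pickle
d=pickle.load(open("w1.pkl","rb"))
def P(n,u,v,z): p=plane(d,u/1.5,v/1.5,z); print(n,p.round(1),dep(d,u/1.5,v/1.5).round(1)); return p[:2]
a=P("bar a",447,254,106);b=P("bar b",442,332,106)
l1=P("lip a",231,258,100);l2=P("lip b",237,320,100)
w1=P("wall a",398,240,118);w2=P("wall b",394,347,118)
c1=P("bd",152,182,15);c2=P("bd",410,186,15);c3=P("bd",167,328,15)
P("cup l",154,272,70);P("cup r",246,268,70);P("cup t",200,228,70);P("cup b",205,321,70)
h=(a+b)/2;l=(l1+l2)/2;v=l-h;print("handle",h,"lip",l,np.linalg.norm(v),np.degrees(np.arctan2(v[1],v[0])),"bar perp",np.degrees(np.arctan2(*(a-b)[::-1]))+90,"board",np.degrees(np.arctan2(*(c1-c2)[::-1])))
yw=np.arctan2(v[1],v[0]);e=np.array([np.cos(yw),np.sin(yw)]);piv=h+e*152;print("pivot",piv,"w",(w1+w2)/2)
n=np.array([-e[1],e[0]])
for u,v_,z in[(299,273,106),(342,265,108),(297,316,109),(344,317,105)]:
    q=plane(d,u/1.5,v_/1.5,z)[:2]-piv;print("end stand x,y",(q@e).round(1),(q@n).round(1))
for q in(c1,c2,c3):print((q-piv)@e,(q-piv)@n)
E
```

```text
bar a [467.  -80.1 106. ] [467.3 -80.8 108.6]
bar b [476.4  -6.7 106. ] [476.8  -8.6 110.2]
lip a [657.8 -95.6 100. ] [658.6 -95.   97.7]
lip b [664.5 -36.3 100. ] [663.1 -37.7 103.7]
wall a [508.3 -99.8 118. ] [508.3 -98.6 113. ]
wall b [521.5  -2.2 118. ] [5.246e+02 5.450e+01 1.000e-01]
bd [ 755.3 -165.7   15. ] [ 756.  -165.7   13.8]
bd [ 489.8 -130.9   15. ] [ 489.7 -130.5   11.8]
bd [779.7  -2.9  15. ] [781.1  -2.   12.5]
cup l [747.9 -83.3  70. ] [747.3 -83.6  71.2]
cup r [656.  -77.2  70. ] [646.6 -84.6  98.6]
cup t [ 692.2 -120.7   70. ] [ 692.5 -120.6   69.2]
cup b [708.6 -27.3  70. ] [733.8  -6.4  13.8]
handle [471.69461847 -43.4070116 ] lip [661.15564201 -65.93047359] 190.79514086559024 -6.7796047832837925 bar perp -7.301852355032537 board -7.481646500185891
pivot [622.63177257 -61.35068777] w [514.88977997 -50.9772674 ]
end stand x,y -22.7 -18.3
end stand x,y -61.0 -26.6
end stand x,y -19.6 21.4
end stand x,y -61.7 23.5
144.11089126057618 -87.99938169633351
-123.64661172269622 -84.71840102818659
149.0886735584142 76.58262436545344
```

Emit:
{"name": "play_rows", "arguments": {"travel": [[0,0,0],[-0.0303,0.028,0],[-0.0303,0.028,0],[0,0,0.0405],[0,0,0.0405],[0,0,0.0405],[0,0,0.0405],[0,0,0.0405],[0,0,0.0205],[0,0,0.0205],[0,0,0]], "rotation": [[0,0,0.0166],[0,0,0],[0,0,0],[0,0,0],[0,0,0],[0,0,0],[0,0,0],[0,0,0],[0,0,0],[0,0,0],[0,0,0]], "grip": [0.4,0.4,0.4,0.4,0.4,0.4,0.4,0.4,0.4,0.4,0.4]}}

```text
clock: 3.12
position: [469.0, -43.7, 82.8]
ee_rot: [-0.658, 0.753, 0.003, -0.004]
contact_force: [-1.2, -0.4, -0.4]
gripper_width: 34.0
```

Emit:
{"name": "play_rows", "arguments": {"travel": [[0,0,0],[0,0,0],[0,0,0],[0,0,0],[0,0,0]], "rotation": [[0,0,0],[0,0,0],[0,0,0],[0,0,0],[0,0,0]], "grip": [0,0,0,0,0]}}

```text
clock: 3.53
position: [473.2, -43.0, 88.0]
ee_rot: [-0.66, 0.752, -0.001, 0.001]
contact_force: [-0.1, 0.0, 0.2]
gripper_width: -0.0
```

```bash
python3 - <<'E'
from h import *
d=get("wrist");save("w2.png",d["image"],None,1.5)
t=get("top");save("t2.png",t["image"],(230,110,350,250),4)
print(proj(d,arm.read_state()["position"])*1.5)
E
```

```text
[383.16819519 333.19768077]
```

View pics/w2.png

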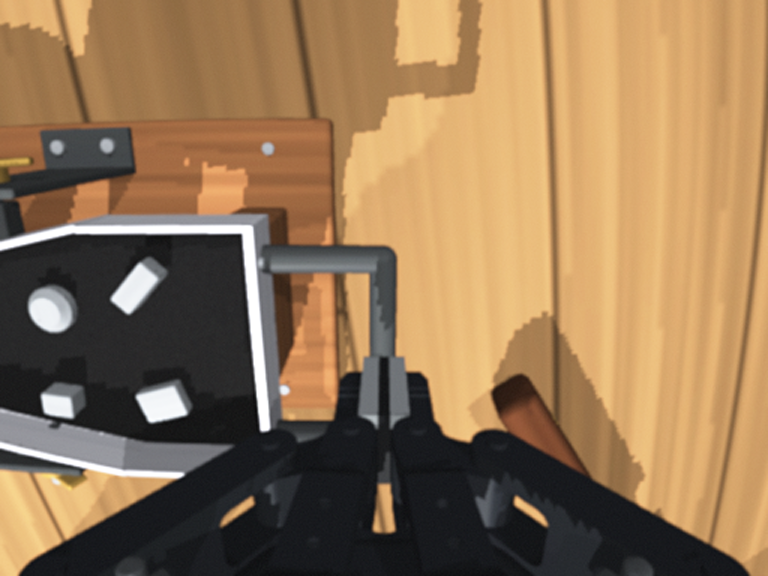

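The fingers straddle the bar's line at (384,355), but the opening reads 0. I check this against depth.

```bash
python3 - <<'E'
from h import *
d=get("wrist");s=arm.read_state();print(s["position"],s["gripper_width"],s["contact_force"],s["clock"])
for u,v in[(383,270),(383,300),(383,330),(383,345),(372,362),(398,362),(372,380),(385,370),(385,390),(385,410),(300,262),(250,300)]:
    print(u,v,dep(d,u/1.5,v/1.5).round(1))
R=Ro.from_quat(s["ee_rot"]).as_matrix();p=s["position"]
for q in([0,0,0],[11,0,0],[-11,0,0],[0,0,-18.7]): print(q,proj(d,p+R@np.array(q))*1.5)
save("w3.png",d["image"],(216,140,296,330),3)
E
```

```text
[472.69961304 -43.14035334  87.3368557 ] -0.22166985684539772 [ 0.56851909 -0.405909    0.22590706] 3.6833
383 270 [468.1 -76.9 110.6]
383 300 [469.6 -65.7 109.5]
383 330 [471.  -54.8 110.5]
383 345 [471.7 -49.  110.6]
372 362 [474.6 -53.5 131.6]
398 362 [466.4 -52.9 132.5]
372 380 [474.1 -54.6 145. ]
385 370 [470.5 -53.2 137.3]
385 390 [470.4 -54.1 150.6]
385 410 [470.5 -53.7 159.9]
300 262 [495.7 -83.4 110.8]
250 300 [513.1 -74.6 118.4]
[0, 0, 0] [382.71183847 333.60447457]
[11, 0, 0] [382.68596199 308.54734558]
[-11, 0, 0] [382.73705336 357.72965434]
[0, 0, -18.7] [382.59907122 354.13360814]
```

View pics/t2.png

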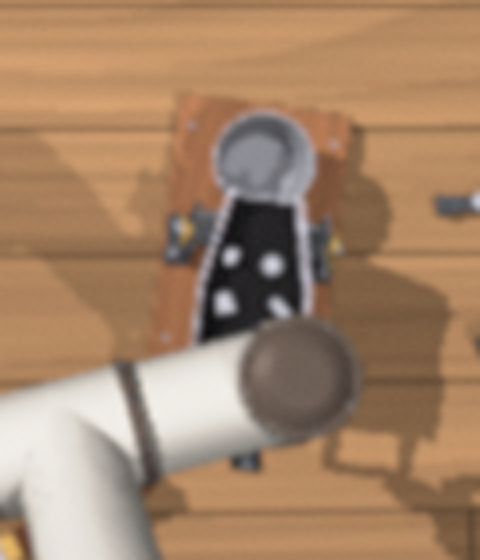

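```bash
python3 - <<'E'
from h import *
import pickle
d=pickle.load(open("w1.pkl","rb"));Z=d["depth"];H=np.array(d["hand_eye"])
for v in range(225,330,8):
    r=[]
    for u in (202,206,210,214,298,302,306,312):
        z=Z[v,u]; q=H[:3,:3]@(ray(d,u,v)*z)+H[:3,3]; r.append(tuple(int(x) for x in q.round()) if q[2]<50 else None)
    print(v,r)
E
```

```text
225 [None, None, None, None, None, None, None, None]
233 [None, None, None, None, None, None, None, None]
241 [None, (11, -23, -45), (11, -21, -46), (11, -19, -45), (11, 20, -45), (11, 22, -46), (10, 24, -45), None]
249 [(7, -25, -46), (10, -22, -52), (11, -20, -53), (11, -18, -53), (11, 19, -54), (11, 21, -54), (11, 23, -53), (7, 27, -45)]
257 [(11, -22, -60), (11, -21, -61), (10, -19, -59), (11, -17, -60), (11, 19, -60), (10, 20, -59), (11, 22, -60), (7, 26, -53)]
265 [(10, -22, -65), (11, -20, -67), (10, -18, -66), (9, -17, -64), (10, 18, -66), (11, 19, -66), (10, 21, -65), (11, 23, -67)]
273 [(10, -21, -72), (10, -19, -72), (10, -17, -72), (7, -17, -66), (8, 18, -68), (10, 19, -71), (10, 20, -72), (10, 23, -71)]
281 [(9, -20, -75), (9, -19, -76), (9, -17, -75), (3, -17, -66), (6, 17, -71), (9, 18, -75), (10, 20, -77), (11, 22, -78)]
289 [(11, -19, -83), (7, -18, -78), (5, -17, -75), (0, -17, -67), (2, 18, -70), (5, 19, -74), (6, 20, -76), (11, 21, -84)]
297 [(12, -18, -89), (5, -18, -80), (2, -17, -76), (-1, -17, -71), (-1, 18, -71), (2, 19, -75), (7, 19, -82), (13, 20, -90)]
305 [(11, -17, -93), (2, -18, -81), (-2, -18, -76), (-5, -17, -72), (-4, 18, -72), (-2, 19, -76), (12, 17, -93), (12, 19, -94)]
313 [(17, -15, -103), (16, -14, -102), (-6, -18, -75), (-7, -16, -74), (-6, 17, -76), (-5, 19, -76), (17, 15, -103), (16, 17, -102)]
321 [(17, -15, -106), (17, -14, -106), (-10, -18, -76), (-11, -17, -75), (-11, 18, -75), (-9, 19, -76), (17, 15, -106), (17, 17, -106)]
329 [(16, -14, -109), (16, -13, -109), None, None, None, None, (17, 14, -110), (17, 16, -109)]
```

Camera depth puts the real fingertips about 40 mm behind the reported TCP, with bar and bench heights coming out right. So the fingers closed above the bar. I reopen, go 40 mm lower and close again.

Emit:
{"name": "play_rows", "arguments": {"travel": [[0,0,0],[0,0,0],[0,0,0],[0,0,0.01],[0,0,0.015],[0,0,0.015],[0,0,0],[0,0,0],[0,0,0],[0,0,0],[0,0,0]], "rotation": [[0,0,0],[0,0,0],[0,0,0],[0,0,0],[0,0,0],[0,0,0],[0,0,0],[0,0,0],[0,0,0],[0,0,0],[0,0,0]], "grip": [0.4,0.4,0.4,0.4,0.4,0.4,0.4,0,0,0,0]}}

```text
clock: 4.6
position: [473.9, -43.2, 47.6]
ee_rot: [-0.66, 0.751, -0.001, 0.001]
contact_force: [3.6, -3.0, -2.7]
gripper_width: 7.7
```

Emit:
{"name": "play_rows", "arguments": {"travel": [[0,-0.0007,-0.0053],[0,-0.0007,-0.0053],[0,-0.0007,-0.0053],[0,-0.0012,-0.0052],[0,-0.0012,-0.0052],[0,-0.0012,-0.0052],[0,-0.0018,-0.005],[0,-0.0018,-0.005],[0,-0.0018,-0.005],[0,-0.0023,-0.0048],[0,-0.0023,-0.0048],[0,-0.0023,-0.0048]], "rotation": [[0,0,0],[0,0,0],[0,0,0],[0,0,0],[0,0,0],[0,0,0],[0,0,0],[0,0,0],[0,0,0],[0,0,0],[0,0,0],[0,0,0]], "grip": [0,0,0,0,0,0,0,0,0,0,0,0]}}

```text
clock: 5.6
position: [488.9, -45.2, 105.7]
ee_rot: [-0.659, 0.752, 0.002, -0.001]
contact_force: [5.9, -0.4, -15.2]
gripper_width: 8.0
```

Emit:
{"name": "play_rows", "arguments": {"travel": [[0,-0.0008,-0.0015],[0,-0.0008,-0.0015],[0,0,0],[0,0,0]], "rotation": [[0,0,0],[0,0,0],[0,0,0],[0,0,0]], "grip": [0,0,0,0]}}

```text
clock: 5.93
position: [491.3, -45.6, 110.0]
ee_rot: [-0.66, 0.752, 0.001, -0.0]
contact_force: [4.3, 0.0, -15.5]
gripper_width: 8.2
```

```bash
python3 - <<'E'
from h import *
d=get("wrist");s=arm.read_state();print(s["position"],s["gripper_width"],s["contact_force"],s["clock"])
save("w4.png",d["image"],None,1.2)
for v in range(165,232,6): print(v,dep(d,255,v).round(1))
E
```

```text
[491.32336089 -45.6002381  110.03944587] 8.120403496886249 [  4.46825527  -0.93298999 -15.97385994] 5.9833
165 [490.1 -54.4  -1.5]
171 [490.9 -48.9  -0.6]
177 [491.7 -43.   -1. ]
183 [492.4 -37.6   0.8]
189 [485.8 -86.4 169.3]
195 [486.  -84.5 171.3]
201 [486.4 -81.9 170.8]
207 [486.7 -79.3 170.6]
213 [487.  -77.  171.4]
219 [487.4 -74.1 170.6]
225 [487.8 -71.2 170.1]
231 [488.1 -68.5 169.9]
```

View pics/w4.png

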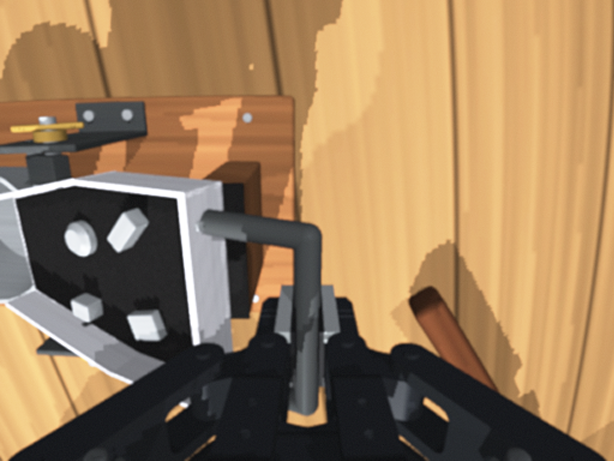

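The bar is pinched at (308,300), its top at about z 170, and the tray is tipped. I push a little further to confirm the stop.

Emit:
{"name": "play_rows", "arguments": {"travel": [[0,-0.001,-0.002],[0,-0.001,-0.002],[0,0,0],[0,0,0]], "rotation": [[0,0,0],[0,0,0],[0,0,0],[0,0,0]], "grip": [0,0,0,0]}}

```text
clock: 6.32
position: [491.3, -45.6, 110.7]
ee_rot: [-0.659, 0.752, 0.003, -0.002]
contact_force: [7.5, 0.4, -32.4]
gripper_width: 7.7
```

Emit:
{"name": "play_rows", "arguments": {"travel": [[0,0.002,0.004],[0,0,0],[0,0,0],[0,0,0],[0,0,0],[0,0,-0.02],[0,0,-0.04],[0,0,-0.04],[0,0,-0.04],[0,0,-0.04],[0,0,0],[0,0,0]], "rotation": [[0,0,0],[0,0,0],[0,0,0],[0,0,0],[0,0,0],[0,0,0],[0,0,0],[0,0,0],[0,0,0],[0,0,0],[0,0,0.1173],[0,0,0.1173]], "grip": [0,0.35,0.35,0.35,0.35,0.35,0.35,0.35,0.35,0.35,0.6,0.6]}}

```text
clock: 7.32
position: [493.3, -45.7, 295.2]
ee_rot: [-0.565, 0.825, -0.002, 0.004]
contact_force: [0.2, 0.4, -0.7]
gripper_width: 50.8
```

Emit:
{"name": "play_rows", "arguments": {"travel": [[0,0,0],[0,0,0],[0,0,0],[0,0,0],[0,0,0],[0,0,0],[0,0,0],[0,0,0],[0,0,0],[0,0,0]], "rotation": [[0,0,0.1173],[0,0,0.1173],[0,0,0.1173],[0,0,0.1173],[0,0,0.1173],[0,0,0.1173],[0,0,0.1173],[0,0,0.1173],[0,0,0.1173],[0,0,0.1173]], "grip": [0.6,0.6,0.6,0.6,0.6,0.6,0.6,0.6,0.6,0.6]}}

```text
clock: 8.15
position: [491.8, -46.0, 291.8]
ee_rot: [-0.014, 1.0, -0.0, 0.001]
contact_force: [0.3, -0.7, 0.3]
gripper_width: 51.2
```

Emit:
{"name": "play_rows", "arguments": {"travel": [[0.0037,0.0407,0],[0.0037,0.0407,0],[0.0037,0.0407,0],[0.0037,0.0407,0],[0.0037,0.0407,0],[0.0037,0.0407,0],[0.0037,0.0407,0],[0.0037,0.0407,0],[0.0037,0.0407,0],[0.0037,0.0407,0],[0,0,0],[0,0,0]], "rotation": [[0,0,0],[0,0,0],[0,0,0],[0,0,0],[0,0,0],[0,0,0],[0,0,0],[0,0,0],[0,0,0],[0,0,0],[0,0,0],[0,0,0]], "grip": [0.6,0.6,0.6,0.6,0.6,0.6,0.6,0.6,0.6,0.6,0.6,0.6]}}

```text
clock: 9.15
position: [440.7, 361.5, 290.7]
ee_rot: [-0.018, 1.0, -0.0, 0.0]
contact_force: [0.7, -0.4, 0.1]
gripper_width: 50.9
```

```bash
python3 - <<'E'
from h import *
d=get("wrist");s=arm.read_state();print(s["position"],s["ee_rot"],s["gripper_width"],s["contact_force"],s["clock"])
im=d["image"];hsv=cv2.cvtColor(im,cv2.COLOR_BGR2HSV)
u0,v0=proj(d,[486,362,12]);print(u0,v0)
# handle: dark brown
m=((hsv[...,2]<130)&(hsv[...,1]>90)&(hsv[...,0]<20)).astype(np.uint8)
n,l,st,c=cv2.connectedComponentsWithStats(m)
for i in range(1,n):
    if st[i,4]>300:
        ct=max(cv2.findContours((l==i).astype(np.uint8),0,1)[0],key=cv2.contourArea)
        bx=cv2.boxPoints(cv2.minAreaRect(ct)); print(st[i],[plane(d,*p,24).round(0)[:2].tolist() for p in bx])
save("w5.png",im,None,1.5)
E
```

```text
[440.97006723 360.24214078 291.07596741] [-1.75494438e-02  9.99845975e-01 -1.37069698e-04  1.54550703e-04] 51.3463168579045 [-0.96434246 -0.70061281  0.16578585] 9.2
254.71335281842968 173.88607431519785
[245   0 267  24 792] [[255.0, 341.0], [247.0, 342.0], [246.0, 703.0], [255.0, 703.0]]
[    0    17   512   107 11094] [[416.0, -15.0], [271.0, 8.0], [249.0, 703.0], [391.0, 735.0]]
[   0  130  512  244 4419] [[528.0, -151.0], [247.0, 603.0], [492.0, 765.0], [924.0, -132.0]]
[  0 186  21  34 480] [[515.0, -35.0], [514.0, -0.0], [570.0, -12.0], [572.0, -49.0]]
[ 416  212   96  163 2028] [[686.0, 645.0], [529.0, 776.0], [714.0, 1026.0], [915.0, 875.0]]
[  0 222  47  43 672] [[657.0, -71.0], [577.0, -50.0], [573.0, 33.0], [651.0, 17.0]]
[190 241 132 117 903] [[836.0, 255.0], [595.0, 265.0], [587.0, 469.0], [827.0, 496.0]]
```

View pics/w5.png

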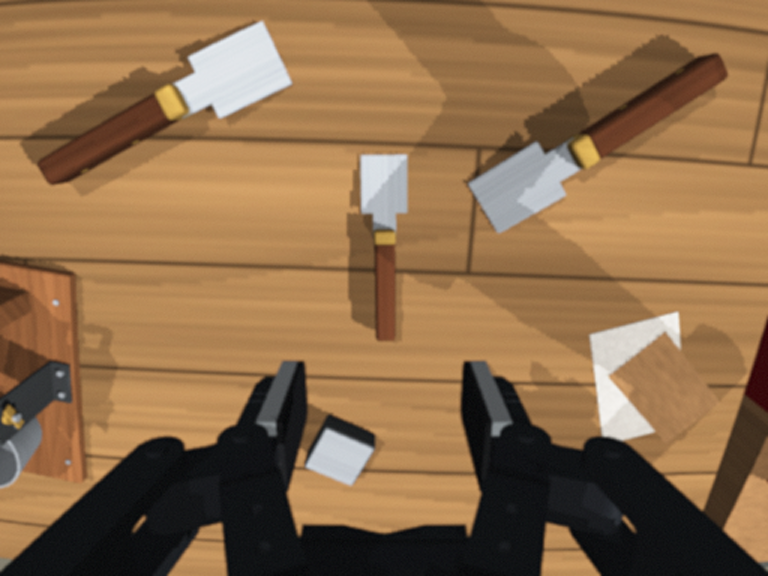

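The smallest scraper is in the middle of the frame: blade edge (361–407,154), ferrule (384,238), handle end about (386,335).

```bash
python3 - <<'E'
from h import *
d=get("wrist")
P=lambda u,v,z:plane(d,u/1.5,v/1.5,z).round(1)
e=(P(361,154,1)+P(407,154,1))/2; w=P(361,154,1)-P(407,154,1)
h=P(386,332,24);hb=P(386,340,12);f=P(384,246,24);f2=P(384.5,290,24)
print(e,np.linalg.norm(w),h,hb,f,f2,dep(d,257,190))
for b in(h,f,f2):
    v=(e-b)[:2];print(np.linalg.norm(v),np.degrees(np.arctan2(v[1],v[0])))
print("edge normal",np.degrees(np.arctan2(w[1],w[0])))
s=arm.read_state();y=Ro.from_quat(s["ee_rot"]).as_matrix()[:,1];print("psi",np.degrees(np.arctan2(y[1],y[0])))
E
```

```text
[383.85 359.05   1.  ] 43.92561894839955 [558.  367.2  24. ] [572.5 367.8  12. ] [468.4 362.   24. ] [512.9 364.1  24. ] [507.12588259 364.82925728  25.64277679]
174.34060054961378 -177.32058484003792
84.6014479781522 -178.00172663666214
129.1487708032871 -177.75903813069215
edge normal -88.04304677607304
psi 91.93724831129704
```

Emit:
{"name": "play_rows", "arguments": {"travel": [[-0.024,0.0005,0],[-0.024,0.0005,0],[0,0,0.041],[0,0,0.041],[0,0,0.041],[0,0,0.041],[0,0,0.041],[0,0,0.041],[0,0,0.03],[0,0,0.02],[0,0,0.012],[0,0,0]], "rotation": [[0,0,0],[0,0,0],[0,0,0],[0,0,0],[0,0,0],[0,0,0],[0,0,0],[0,0,0],[0,0,0],[0,0,0],[0,0,0],[0,0,0]], "grip": [0.6,0.6,0.6,0.6,0.6,0.6,0.6,0.6,0.6,0.6,0.6,0.6]}}

```text
clock: 10.25
position: [488.6, 360.0, -19.2]
ee_rot: [-0.016, 1.0, -0.002, -0.002]
contact_force: [-0.2, 0.4, -0.5]
gripper_width: 51.0
```

Emit:
{"name": "play_rows", "arguments": {"travel": [[0,0,0.01],[0,0,0.006],[0,0,0.004],[0,0,0.002],[0,0,0],[0,0,0]], "rotation": [[0,0,0],[0,0,0],[0,0,0],[0,0,0],[0,0,0],[0,0,0]], "grip": [0.6,0.6,0.6,0.6,0.6,0.6]}}

```text
clock: 10.75
position: [489.4, 362.8, -38.8]
ee_rot: [-0.017, 1.0, 0.0, 0.0]
contact_force: [-0.4, 0.2, 0.9]
gripper_width: 51.4
```

Emit:
{"name": "play_rows", "arguments": {"travel": [[0,0,0],[0,0,0],[0,0,0],[0,0,0],[0,0,0]], "rotation": [[0,0,0],[0,0,0],[0,0,0],[0,0,0],[0,0,0]], "grip": [0,0,0,0,0]}}

```text
clock: 11.17
position: [490.5, 363.4, -37.0]
ee_rot: [-0.017, 1.0, 0.001, 0.001]
contact_force: [-0.6, -0.5, 6.8]
gripper_width: 19.0
```

Emit:
{"name": "play_rows", "arguments": {"travel": [[0,0,-0.01],[0,0,-0.02],[0,0,-0.04],[0,0,-0.04],[0,0,-0.04],[0,0,-0.04],[0,0,-0.04],[0,0,-0.04],[0,0,0],[0,0,0],[0,0,0]], "rotation": [[0,0,0],[0,0,0],[0,0,0],[0,0,0],[0,0,0],[0,0,0],[0,0,0],[0,0,0],[0,0,0],[0,0,0],[0,0,0]], "grip": [0,0,0,0,0,0,0,0,0,0,0]}}

```text
clock: 12.08
position: [488.3, 362.0, 230.3]
ee_rot: [-0.017, 1.0, 0.0, -0.001]
contact_force: [0.2, -0.2, -1.8]
gripper_width: 19.1
```

```bash
python3 - <<'E'
from h import *
import pickle
d=get("wrist");s=arm.read_state();print(s["position"],s["ee_rot"].round(4),s["joints"].round(2),s["gripper_width"],s["contact_force"],s["clock"])
pickle.dump(d,open("w6.pkl","wb"));im=d["image"];save("w6.png",im,None,1.2)
H=np.array(d["hand_eye"]);Z=d["depth"]
tool=lambda u,v:(H[:3,:3]@(ray(d,u,v)*Z[v,u])+H[:3,3])
for v in range(20,200,6):
    r=[u for u in range(512) if 0<Z[v,u]<260 and tool(u,v)[2]<60 and tool(u,v)[2]>-60]
    if r: print(v,r[0],r[-1],tool(r[0]+1,v).round(1),tool((r[0]+r[-1])//2,v).round(1),tool(r[-1]-1,v).round(1))
E
```

```text
[488.13945013 361.70098417 229.20505545] [-1.670e-02  9.999e-01 -9.000e-04 -1.300e-03] [ 0.9   0.34  0.02 -0.   -1.26 -2.44] 18.99913846142868 [ 0.39431038 -0.34129434 -1.01854023] 12.1333
26 201 308 [104.8 -21.4 -38.5] [104.7  -0.2 -38.4] [104.6  21.1 -39.7]
32 200 308 [102.3 -21.7 -40. ] [102.3  -0.2 -39.2] [102.3  21.2 -40. ]
38 200 308 [100.  -21.7 -40.4] [ 99.8  -0.2 -40.5] [100.1  21.4 -39. ]
44 200 308 [ 97.6 -21.7 -41. ] [ 97.5  -0.2 -40.1] [ 97.5  21.2 -41.2]
50 201 308 [ 95.3 -21.4 -40.9] [ 95.2  -0.2 -40.3] [ 95.2  21.3 -41.1]
56 201 308 [ 93.  -21.6 -40.4] [ 92.8  -0.2 -41.4] [ 93.   21.5 -40. ]
62 201 307 [ 90.6 -21.5 -41.4] [ 90.5  -0.3 -41.1] [ 90.6  21.  -41.1]
68 201 307 [ 88.2 -21.5 -41.9] [ 88.1  -0.3 -41.9] [ 88.2  21.  -42.1]
74 202 307 [ 85.8 -21.  -43.2] [ 85.8  -0.3 -40.9] [ 85.8  21.2 -41.4]
80 202 307 [ 83.4 -21.1 -43.3] [ 83.4  -0.3 -41.7] [ 83.4  21.2 -41.8]
86 202 307 [ 81.1 -21.2 -43.1] [ 81.   -0.3 -42.6] [ 81.   21.1 -43.2]
92 202 308 [ 78.7 -21.3 -43.1] [ 78.6   0.2 -43.2] [ 78.7  21.6 -43.3]
98 202 308 [ 76.2 -21.5 -42.7] [ 76.2   0.2 -44.3] [ 76.2  
[... 463 characters left out ...]
-21.4 -45.9] [ 59.    0.1 -45.6] [ 59.1  21.7 -45.6]
146 203 306 [ 56.8 -21.3 -47.2] [ 56.5  -0.3 -45.8] [ 56.5  21.4 -45.6]
152 203 306 [ 54.  -21.6 -45.8] [ 54.1  -0.3 -46.4] [ 54.2  21.3 -46.7]
158 229 280 [ 51.6 -10.5 -46.9] [ 51.6  -0.3 -47. ] [ 51.6  10.3 -47. ]
164 229 280 [ 49.4 -10.4 -48.6] [ 49.2  -0.3 -47.8] [ 48.8  10.4 -46.2]
170 230 280 [ 46.6 -10.1 -48. ] [ 46.4   0.1 -47. ] [ 46.4  10.4 -47.2]
176 230 280 [ 43.8 -10.2 -47.4] [ 44.4   0.1 -49.5] [ 43.8  10.4 -47.6]
182 230 280 [ 40.9 -10.3 -46.8] [ 41.5   0.1 -48.7] [ 41.4  10.4 -48.6]
188 230 280 [ 38.8 -10.2 -48.7] [ 38.8   0.1 -48.7] [ 38.8  10.5 -48.8]
194 230 280 [ 36.5 -10.2 -50. ] [ 36.9   0.1 -51.3] [ 36.   10.5 -48.7]
```

View pics/w6.png

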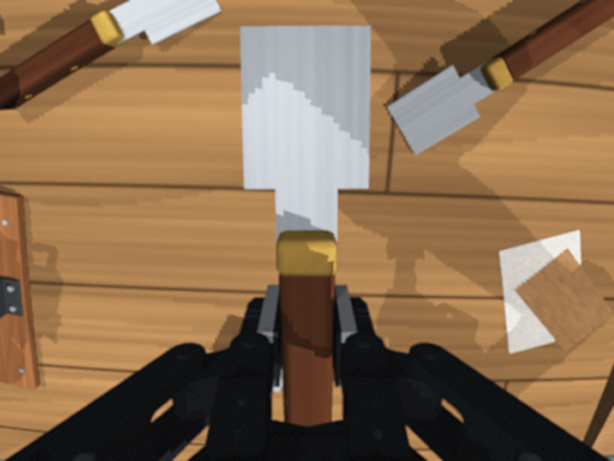

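The scraper is held square: blade at (306,26–188), edge in the tool frame about (106, 0, -37). Next I plan the strokes in stand coordinates.

```bash
cat >> h.py <<'E'
PIV=np.array([622.6,-62.,0]);YAW=-7.1;TH=.42;E=np.array([106,0,-37.])
A=35
def edge_w(t,y,h,zoff=0):
    s,c=np.sin(TH),np.cos(TH);X=t*c+(5+h)*s;Z=94-t*s+(5+h)*c
    a=np.radians(YAW);return PIV+np.array([X*np.cos(a)-y*np.sin(a),X*np.sin(a)+y*np.cos(a),Z+zoff])
def tcp(t,y,h,tilt=A): return edge_w(t,y,h)-Rtool(90+YAW,tilt)@E
def inv(p,R):  # edge -> t,y,h
    e=p+R@E-PIV;a=np.radians(YAW);X=e[0]*np.cos(a)+e[1]*np.sin(a);y=-e[0]*np.sin(a)+e[1]*np.cos(a);Z=e[2]-94
    s,c=np.sin(TH),np.cos(TH);return np.round([X*c-Z*s,y,X*s+Z*c-5],1)
def now():
    s=arm.read_state();return inv(s["position"],Ro.from_quat(s["ee_rot"]).as_matrix()),s["position"].round(1),s["contact_force"].round(1),round(s["clock"],2)
E
python3 - <<'E'
from h import *
R1=Rtool(90+YAW,A);p=tcp(20,0,80);print(p,tcp(-88,21,1),tcp(44,0,1))
plan(p,R1)
# unit vectors in tool frame for tray motions
s=arm.read_state();R0=Ro.from_quat(s["ee_rot"]).as_matrix()
R0t=Rtool(90+YAW,0);print("rot1",Ro.from_matrix(R0.T@R0t).as_rotvec(),"rot2",Ro.from_matrix(R0t.T@R1).as_rotvec())
b=tcp(0,0,0)
for n,q in(("dt",tcp(1,0,0)),("dy",tcp(0,1,0)),("dh",tcp(0,0,1))):print(n,(R1.T@(q-b)).round(4))
E
```

```text
[782.33950458 -81.89660708 193.94782748] [655.11164137 -44.88726537 165.85193013] [772.11953628 -80.62364273 112.02755032]
pos [488.1 361.7 229.2] d [ 294.2 -443.6  -35.3] travel in start frame(mm) [-279.3 -453.1   35.3] in end frame [-263.8 -403.8  227.8] rot [ 0.0462 -0.6122  0.153 ] rows 13.01
rot1 [-0.00189741 -0.00256597  0.15729976] rot2 [ 2.38292374e-18 -6.10865238e-01  6.02009954e-18]
dt [-0.5141  0.      0.8577]
dy [-0.  1.  0.]
dh [-0.8577  0.     -0.5141]
```

Emit:
{"name": "play_rows", "arguments": {"travel": [[-0.0215,-0.0349,0.0027],[-0.0215,-0.0349,0.0027],[-0.0215,-0.0349,0.0027],[-0.0215,-0.0349,0.0027],[-0.0215,-0.0349,0.0027],[-0.0215,-0.0349,0.0027],[-0.0215,-0.0349,0.0027],[-0.0215,-0.0349,0.0027],[-0.0215,-0.0349,0.0027],[-0.0215,-0.0349,0.0027],[-0.0215,-0.0349,0.0027],[-0.0215,-0.0349,0.0027]], "rotation": [[0,0,0],[0,0,0],[0,0,0],[0,0,0],[0,0,0],[0,0,0],[0,0,0],[0,0,0],[0,0,0],[0,0,0],[0,0,0],[0,0,0]], "grip": [0,0,0,0,0,0,0,0,0,0,0,0]}}

```text
clock: 13.13
position: [760.8, -49.3, 195.2]
ee_rot: [-0.017, 1.0, -0.0, -0.003]
contact_force: [0.4, 0.2, -1.9]
gripper_width: 18.8
```

Emit:
{"name": "play_rows", "arguments": {"travel": [[-0.0215,-0.0349,0.0027],[0,0,0],[0,0,0],[0,0,0],[0,0,0],[0,0,0],[0,0,0],[0,0,0],[0,0,0],[0,0,0],[0,0,0]], "rotation": [[0,0,0],[0,0,0.0787],[0,0,0.0787],[0,-0.1222,0],[0,-0.1222,0],[0,-0.1222,0],[0,-0.1222,0],[0,-0.1222,0],[0,0,0],[0,0,0],[0,0,0]], "grip": [0,0,0,0,0,0,0,0,0,0,0]}}

```text
clock: 14.05
position: [786.0, -85.7, 194.7]
ee_rot: [0.063, 0.963, -0.021, 0.259]
contact_force: [1.1, 0.6, -0.4]
gripper_width: 19.2
```

```bash
python3 - <<'E'
from h import *
print(now());s=arm.read_state();print(s["joints"].round(2))
plan(tcp(20,0,8),Rtool(90+YAW,A))
d=get("wrist");save("w7.png",d["image"],None,1.2)
E
```

```text
(array([17.7, -2.6, 89.9]), array([786. , -85.7, 194.7]), array([ 1.1,  0.6, -0.4]), 14.05)
[ 0.15  0.41 -0.18  0.32 -0.49 -2.09]
pos [786.  -85.7 194.7] d [-32.8   7.4 -66.5] travel in start frame(mm) [62.4  3.6 40.6] in end frame [65.6  3.3 35.3] rot [-0.012  -0.0842 -0.0025] rows 1.82
```

View pics/w7.png

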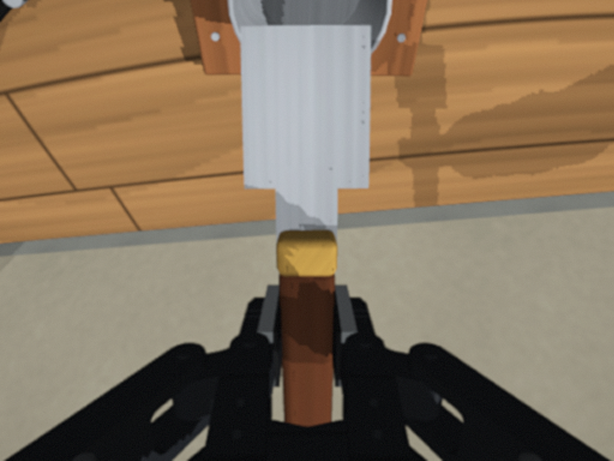

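The blade leads, with the cup mouth just below it at (310,20). The tilt settled at about 30° rather than 35°, which is enough, so I keep that orientation.

```bash
cat >> h.py <<'E'
A=30.2
E
python3 - <<'E'
from h import *
R1=Rtool(90+YAW,A);plan(tcp(20,0,6,A),R1)
b=tcp(0,0,0,A)
for n,q in(("dt",tcp(1,0,0,A)),("dy",tcp(0,1,0,A)),("dh",tcp(0,0,1,A))):print(n,(R1.T@(q-b)).round(4))
E
```

```text
pos [787.5 -85.5 196.2] d [-33.   7. -79.] travel in start frame(mm) [68.9  3.2 51.2] in end frame [68.8  2.9 51.4] rot [-0.0112  0.0026 -0.0035] rows 2.1
dt [-0.584  -0.      0.8117]
dy [-0.  1.  0.]
dh [-0.8117  0.     -0.584 ]
```

Emit:
{"name": "play_rows", "arguments": {"travel": [[0.0172,0.0008,0.0129],[0.0172,0.0008,0.0129],[0.0172,0.0007,0.0129],[0.0172,0.0007,0.0129],[0,0,0],[0,0,0]], "rotation": [[-0.011,0,-0.0035],[0,0,0],[0,0,0],[0,0,0],[0,0,0],[0,0,0]], "grip": [0,0,0,0,0,0]}}

```text
clock: 14.6
position: [754.2, -79.9, 116.4]
ee_rot: [0.06, 0.963, -0.017, 0.26]
contact_force: [-0.4, 0.3, -0.6]
gripper_width: 18.8
```

```bash
python3 -c "
from h import *
print(now()); plan(tcp(20,0,3,A),Rtool(90+YAW,A))"
```

```text
(array([20.2, -1.3,  5. ]), array([754.2, -79.9, 116.4]), array([-0.4,  0.3, -0.6]), 14.6)
pos [754.2 -79.9 116.4] d [-0.8  1.6 -1.9] travel in start frame(mm) [1.8 1.5 1.1] in end frame [1.8 1.5 1.1] rot [-0.0022  0.001  -0.0005] rows 0.06
```

Now step down the mat normal in small steps, watching the force.

Emit:
{"name": "play_rows", "arguments": {"travel": [[0.0016,0.001,0.0012],[0.0008,0,0.0006],[0,0,0],[0,0,0]], "rotation": [[0,0,0],[0,0,0],[0,0,0],[0,0,0]], "grip": [0,0,0,0]}}

```text
clock: 14.93
position: [753.2, -77.8, 114.9]
ee_rot: [0.06, 0.963, -0.016, 0.262]
contact_force: [-0.4, 0.2, -1.0]
gripper_width: 19.0
```

Emit:
{"name": "play_rows", "arguments": {"travel": [[0.0008,0,0.0006],[0,0,0],[0,0,0]], "rotation": [[0,0,0],[0,0,0],[0,0,0]], "grip": [0,0,0]}}

```text
clock: 15.18
position: [751.7, -77.7, 113.0]
ee_rot: [0.06, 0.963, -0.016, 0.261]
contact_force: [-0.3, -0.6, -0.2]
gripper_width: 18.8
```

Emit:
{"name": "play_rows", "arguments": {"travel": [[0.0008,0,0.0006],[0,0,0],[0,0,0]], "rotation": [[0,0,0],[0,0,0],[0,0,0]], "grip": [0,0,0]}}

```text
clock: 15.43
position: [751.8, -77.5, 112.8]
ee_rot: [0.06, 0.963, -0.016, 0.261]
contact_force: [0.8, -0.3, 1.9]
gripper_width: 18.8
```

Emit:
{"name": "play_rows", "arguments": {"travel": [[0.0008,0,0.0006],[0,0,0],[0,0,0]], "rotation": [[0,0,0],[0,0,0],[0,0,0]], "grip": [0,0,0]}}

```text
clock: 15.68
position: [752.0, -77.4, 112.6]
ee_rot: [0.06, 0.963, -0.016, 0.262]
contact_force: [2.3, -0.2, 4.3]
gripper_width: 18.8
```

```bash
python3 -c "
from h import *
print(now())"
```

```text
(array([19.7,  0.7,  0.3]), array([752. , -77.4, 112.6]), array([ 2.3, -0.2,  4.3]), 15.68)
```

Contact comes at h ≈ 0.4 in my frame, so the calibration is good. Lift, go back behind the rear ends on the +y side, and check.

Emit:
{"name": "play_rows", "arguments": {"travel": [[-0.0167,0,-0.012],[-0.0167,0,-0.012],[0.0158,0.005,-0.0219],[0.0158,0.005,-0.0219],[0.0158,0.005,-0.0219],[0.0158,0.005,-0.0219],[0,0,0],[0,0,0],[0,0,0]], "rotation": [[0,0,0],[0,0,0],[0,0,0],[0,0,0],[0,0,0],[0,0,0],[0,0,0],[0,0,0],[0,0,0]], "grip": [0,0,0,0,0,0,0,0,0]}}

```text
clock: 16.43
position: [669.9, -49.2, 186.7]
ee_rot: [0.061, 0.963, -0.019, 0.261]
contact_force: [-0.3, -0.4, -0.5]
gripper_width: 18.7
```

```bash
python3 -c "
from h import *
print(now()); plan(tcp(-88,20.5,1.6,A),Rtool(90+YAW,A)); print(arm.read_state()['joints'].round(2))
t=get('top');save('t8.png',t['image'],(230,110,350,230),5)"
```

```text
(array([-88.2,  18.8,  33.6]), array([669.9, -49.2, 186.7]), array([-0.3, -0.4, -0.5]), 16.43)
pos [669.9 -49.2 186.7] d [-12.4   3.5 -29.5] travel in start frame(mm) [25.9  2.1 19. ] in end frame [25.9  2.  19.1] rot [-0.0056  0.0022 -0.0005] rows 0.79
[ 0.22  0.22 -0.55  0.55 -0.34 -2.4 ]
```

Emit:
{"name": "play_rows", "arguments": {"travel": [[0.008,0.0005,0.006],[0.008,0.0005,0.006],[0.006,0.0005,0.004],[0.0025,0.0005,0.002],[0,0,0],[0,0,0]], "rotation": [[-0.0055,0,0],[0,0,0],[0,0,0],[0,0,0],[0,0,0],[0,0,0]], "grip": [0,0,0,0,0,0]}}

```text
clock: 16.98
position: [659.0, -46.3, 158.6]
ee_rot: [0.06, 0.963, -0.016, 0.261]
contact_force: [-0.6, -0.2, -0.1]
gripper_width: 18.9
```

```bash
python3 -c "
from h import *
print(now()); plan(tcp(-55,20.5,1.6,A),Rtool(90+YAW,A)); plan(tcp(42,5.5,1.6,A),Rtool(90+YAW,A),tcp(-55,20.5,1.6,A),Rtool(90+YAW,A));print(arm.read_state()['joints'].round(2))"
```

```text
(array([-87. ,  20.2,   3.3]), array([659. , -46.3, 158.6]), array([-0.6, -0.2, -0.1]), 16.98)
pos [659.  -46.3 158.6] d [ 28.4  -3.1 -14.8] travel in start frame(mm) [-17.2   0.5  27.2] in end frame [-17.2   0.4  27.1] rot [-0.0008  0.002  -0.0009] rows 0.78
pos [687.3 -49.4 143.8] d [ 86.  -25.8 -39.6] travel in start frame(mm) [-56.7 -15.   78.7] in end frame [-56.7 -15.   78.7] rot [0. 0. 0.] rows 2.39
[ 0.18  0.23 -0.67  0.78 -0.22 -2.61]
```

Emit:
{"name": "play_rows", "arguments": {"travel": [[-0.0034,0.0001,0.0054],[-0.0034,0.0001,0.0054],[-0.0034,0.0001,0.0054],[-0.0034,0.0001,0.0054],[-0.0034,0.0001,0.0054],[-0.0035,-0.0009,0.0049],[-0.0035,-0.0009,0.0049],[-0.0035,-0.0009,0.0049],[-0.0035,-0.0009,0.0049],[0,0,0]], "rotation": [[0,0,0],[0,0,0],[0,0,0],[0,0,0],[0,0,0],[0,0,0],[0,0,0],[0,0,0],[0,0,0],[0,0,0]], "grip": [0,0,0,0,0,0,0,0,0,0]}}

```text
clock: 17.82
position: [709.6, -55.3, 135.3]
ee_rot: [0.06, 0.963, -0.016, 0.262]
contact_force: [-0.3, -0.2, 3.0]
gripper_width: 19.2
```

```bash
python3 -c "
from h import *
print(now()); plan(tcp(43,6,1.6,A),Rtool(90+YAW,A)); print(arm.read_state()['joints'].round(2))
t=get('scene');
u,v=proj(t,edge_w(-20,0,0)).astype(int);print(u,v);save('s8.png',t['image'],(u-50,v-45,u+60,v+55),5)"
```

```text
(array([-30.4,  17.5,   2.7]), array([709.6, -55.3, 135.3]), array([-0.3, -0.2,  3. ]), 17.82)
pos [709.6 -55.3 135.3] d [ 64.8 -19.6 -31.4] travel in start frame(mm) [-41.6 -11.4  60.9] in end frame [-41.9 -11.4  60.7] rot [ 0.0002  0.0044 -0.0006] rows 1.82
[ 0.13  0.34 -0.61  0.85 -0.17 -2.64]
250 228
```

View pics/s8.png

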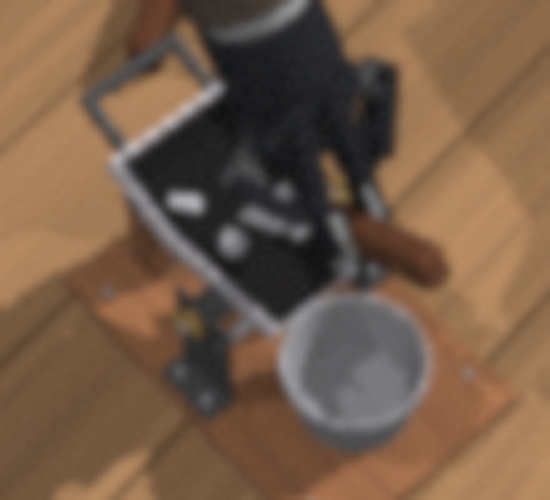

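```bash
python3 -c "
from h import *
t=get('scene');f=lambda q:((proj(t,q)-[200,183])*5).round(0)
print('edge',f(edge_w(-30.4,-4,2)),f(edge_w(-30.4,39,2)),'start ends',f(edge_w(-20,21,5)),f(edge_w(-62,23,4)),f(edge_w(-23,-18,4)),f(edge_w(-61,-26,4)),'lip',f(edge_w(40,31,0)),f(edge_w(40,-31,0)))
s=arm.read_state();R=Ro.from_quat(s['ee_rot']).as_matrix();p=s['position']
for q in([106,22,-37],[106,-22,-37],[54,22,-47],[54,-22,-47]):print(q,f(p+R@np.array(q)))
R1=Rtool(90+YAW,24);plan(edge_w(-30.4,17.5,2.4)-R1@E,R1);print(now())
"
```

```text
edge [237. 218.] [286. 180.] start ends [277. 207.] [239. 155.] [228. 239.] [182. 200.] lip [344. 273.] [273. 330.]
[106, 22, -37] [286. 178.]
[106, -22, -37] [235. 217.]
[54, 22, -47] [327. 187.]
[54, -22, -47] [275. 227.]
pos [708.3 -55.2 134.8] d [  3.   -0.2 -12.3] travel in start frame(mm) [ 3.7  0.2 12.2] in end frame [ 2.3  0.2 12.5] rot [-1.000e-04  1.113e-01 -8.000e-04] rows 0.9
(array([-31.5,  17.4,   1.9]), array([708.3, -55.2, 134.8]), array([-0.8,  0.1,  0. ]), 17.92)
```

Emit:
{"name": "play_rows", "arguments": {"travel": [[0.0012,0,0.0041],[0.001,0,0.0041],[0.0008,0,0.0041],[0,0,0],[0,0,0]], "rotation": [[0,0.037,0],[0,0.037,0],[0,0.037,0],[0,0,0],[0,0,0]], "grip": [0,0,0,0,0]}}

```text
clock: 18.33
position: [713.5, -59.2, 126.7]
ee_rot: [0.062, 0.974, -0.017, 0.219]
contact_force: [-0.0, 0.3, -1.2]
gripper_width: 19.0
```

```bash
sed -i 's/^A=30.2/A=24/' h.py; python3 -c "
from h import *
print(now());plan(tcp(43,6,1.6,A),Rtool(90+YAW,A)); print(arm.read_state()['joints'].round(2))
R1=Rtool(90+YAW,A);b=tcp(0,0,0,A)
for n,q in(('dt',tcp(1,0,0,A)),('dh',tcp(0,0,1,A))):print(n,(R1.T@(q-b)).round(4))
"
```

```text
(array([-28.3,  14.5,   5.1]), array([713.5, -59.2, 126.7]), array([-0. ,  0.3, -1.2]), 18.33)
pos [713.5 -59.2 126.7] d [ 62.5 -15.8 -34.9] travel in start frame(mm) [-42.9  -7.5  59. ] in end frame [-44.2  -8.   57.9] rot [-0.007   0.0236 -0.002 ] rows 1.79
[ 0.19  0.38 -0.39  0.37 -0.4  -2.21]
dt [-0.6683  0.      0.7439]
dh [-0.7439  0.     -0.6683]
```

```bash
python3 -c "
from h import *
R1=Rtool(90+YAW,A)
plan(tcp(-33,16,1.6),R1); plan(tcp(43,6,1.6),R1,tcp(-33,16,1.6),R1)"
```

```text
pos [713.5 -59.2 126.7] d [-9.   3.1 17.3] travel in start frame(mm) [  1.    1.9 -19.6] in end frame [  1.5   2.  -19.6] rot [-0.007   0.0236 -0.002 ] rows 0.48
pos [704.6 -56.1 144. ] d [ 67.6 -18.5 -31. ] travel in start frame(mm) [-50.8 -10.   56.5] in end frame [-50.8 -10.   56.5] rot [0. 0. 0.] rows 1.87
```

```bash
sed -i 's/^A=24/A=25.35/; s/tilt=A)/tilt=None)/; s/Rtool(90+YAW,tilt)@E/Rtool(90+YAW,A if tilt is None else tilt)@E/' h.py; python3 -c "
from h import *
R1=Rtool(90+YAW,A)
plan(tcp(-33,16,1.8),R1); plan(tcp(43,6,1.8),R1,tcp(-33,16,1.8),R1)
b=tcp(0,0,0)
for n,q in(('dt',tcp(1,0,0)),('dh',tcp(0,0,1))):print(n,(R1.T@(q-b)).round(4))"
```

```text
pos [713.5 -59.2 126.7] d [-5.3  2.7 -1.1] travel in start frame(mm) [ 5.5  2.  -1.4] in end frame [ 5.5  2.  -1.4] rot [-0.0071  0.     -0.0019] rows 0.15
pos [708.2 -56.5 125.6] d [ 67.6 -18.5 -31. ] travel in start frame(mm) [-49.4 -10.   57.7] in end frame [-49.4 -10.   57.7] rot [0. 0. 0.] rows 1.87
dt [-0.6506  0.      0.7594]
dh [-0.7594  0.     -0.6506]
```

Emit:
{"name": "play_rows", "arguments": {"travel": [[0.003,0.002,-0.003],[0.0025,0,0.0016],[0,0,0],[-0.0033,-0.0006,0.0038],[-0.0033,-0.0006,0.0038],[-0.0033,-0.0006,0.0038],[-0.0033,-0.0007,0.0038],[-0.0033,-0.0007,0.0038],[-0.0033,-0.0007,0.0038],[-0.0033,-0.0007,0.0038],[0,0,0]], "rotation": [[-0.007,0,-0.002],[0,0,0],[0,0,0],[0,0,0],[0,0,0],[0,0,0],[0,0,0],[0,0,0],[0,0,0],[0,0,0],[0,0,0]], "grip": [0,0,0,0,0,0,0,0,0,0,0]}}

```text
clock: 19.25
position: [740.3, -65.6, 111.0]
ee_rot: [0.061, 0.974, -0.014, 0.219]
contact_force: [-0.1, 0.8, -1.3]
gripper_width: 19.2
```

```bash
python3 -c "
from h import *
R1=Rtool(90+YAW,A)
print(now(),arm.read_state()['joints'].round(2));plan(tcp(43,6,1.6),R1)"
```

```text
(array([ 3., 11.,  2.]), array([740.3, -65.6, 111. ]), array([-0.1,  0.8, -1.3]), 19.25) [ 0.17  0.44 -0.33  0.33 -0.39 -2.15]
pos [740.3 -65.6 111. ] d [ 35.5  -9.4 -16.6] travel in start frame(mm) [-25.8  -4.9  30.5] in end frame [-25.8  -5.   30.6] rot [-0.0001 -0.0007 -0.0002] rows 0.98
```

Tracking well. Finish the stroke to just past the lip.

Emit:
{"name": "play_rows", "arguments": {"travel": [[-0.0032,-0.0006,0.0038],[-0.0032,-0.0006,0.0038],[-0.0032,-0.0006,0.0038],[-0.0032,-0.0006,0.0038],[-0.0032,-0.0006,0.0038],[-0.0032,-0.0006,0.0038],[-0.0032,-0.0006,0.0038],[-0.0034,-0.0008,0.004],[0,0,0],[0,0,0],[0,0,0]], "rotation": [[0,0,0],[0,0,0],[0,0,0],[0,0,0],[0,0,0],[0,0,0],[0,0,0],[0,0,0],[0,0,0],[0,0,0],[0,0,0]], "grip": [0,0,0,0,0,0,0,0,0,0,0]}}

```text
clock: 20.17
position: [775.8, -74.3, 95.4]
ee_rot: [0.06, 0.974, -0.013, 0.22]
contact_force: [0.2, -0.1, -0.2]
gripper_width: 18.7
```

Emit:
{"name": "play_rows", "arguments": {"travel": [[-0.018,0,-0.016],[-0.018,0,-0.016],[-0.018,0,-0.016],[0.0173,-0.0063,-0.0203],[0.0173,-0.0063,-0.0203],[0.0173,-0.0063,-0.0203],[0.0173,-0.0063,-0.0203],[0.0173,0,-0.0203],[0,0,0],[0,0,0]], "rotation": [[0,0,0],[0,0,0],[0,0,0],[0,0,0],[0,0,0],[0,0,0],[0,0,0],[0,0,0],[0,0,0],[0,0,0]], "grip": [0,0,0,0,0,0,0,0,0,0]}}

```text
clock: 21.0
position: [679.0, -87.9, 218.6]
ee_rot: [0.06, 0.973, -0.013, 0.221]
contact_force: [-0.1, 0.5, -0.8]
gripper_width: 18.9
```

```bash
python3 -c "
from h import *
R1=Rtool(90+YAW,A)
print(now(),arm.read_state()['joints'].round(2));plan(tcp(-88,-20,15),R1)
for n in ('scene','top'):
    t=get(n);u,v=proj(t,edge_w(10,0,0)).astype(int);save(n+'9.png',t['image'],(u-50,v-50,u+50,v+50),4)
a=cv2.imread('pics/scene9.png');b=cv2.imread('pics/top9.png');cv2.imwrite('pics/c9.png',np.hstack([a,b]))"
```

```text
(array([-93.6, -18.7,  76.1]), array([679. , -87.9, 218.6]), array([-0.1,  0.5, -0.8]), 21.0) [ 0.16  0.25 -0.29  0.21 -0.61 -2.  ]
pos [679.  -87.9 218.6] d [-19.7   1.1 -58.5] travel in start frame(mm) [43.  -1.4 44.2] in end frame [42.9 -1.3 44.4] rot [0.0016 0.0033 0.0001] rows 1.51
```

View pics/c9.png

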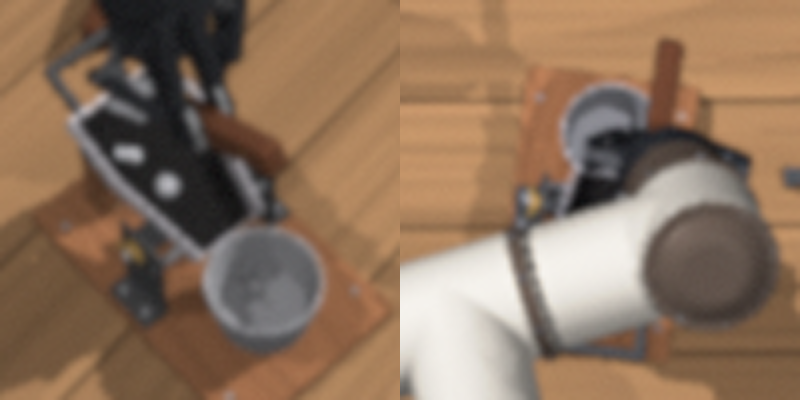

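In the scene view (left half) the two +y ends are gone from the mat and there are bumps in the cup. The two -y ends remain at (128,153) and (168,184). I have now used all 12 views, so from here I check by numbers. Second stroke, -y side.

Emit:
{"name": "play_rows", "arguments": {"travel": [[0.015,-0.0018,0.015],[0.015,0,0.015],[0.012,0,0.012],[0.007,0,0.007],[0,0,0],[0,0,0]], "rotation": [[0,0,0],[0,0,0],[0,0,0],[0,0,0],[0,0,0],[0,0,0]], "grip": [0,0,0,0,0,0]}}

```text
clock: 21.6
position: [656.4, -87.2, 150.1]
ee_rot: [0.06, 0.974, -0.014, 0.218]
contact_force: [1.2, -0.1, -0.6]
gripper_width: 19.0
```

```bash
python3 -c "
from h import *
R1=Rtool(90+YAW,A)
print(now(),arm.read_state()['joints'].round(2));plan(tcp(-88,-20.5,1.8),R1)"
```

```text
(array([-86.6, -20.9,   4.9]), array([656.4, -87.2, 150.1]), array([ 1.2, -0.1, -0.6]), 21.6) [ 0.16  0.28 -0.47  0.3  -0.42 -2.11]
pos [656.4 -87.2 150.1] d [-2.5  0.7 -2. ] travel in start frame(mm) [3.2 0.3 0.7] in end frame [3.2 0.3 0.7] rot [-0.0004 -0.002   0.0006] rows 0.08
```

Emit:
{"name": "play_rows", "arguments": {"travel": [[0.0032,0.0003,0.0007],[0,0,0],[-0.0031,0,0.0036],[-0.0031,0,0.0036],[-0.0031,0,0.0036],[-0.0031,0,0.0036],[-0.0031,0,0.0036],[-0.0031,0,0.0036],[-0.0031,0,0.0036],[-0.0032,0.0007,0.0037],[-0.0032,0.0007,0.0037],[-0.0032,0.0007,0.0037]], "rotation": [[0,0,0],[0,0,0],[0,0,0],[0,0,0],[0,0,0],[0,0,0],[0,0,0],[0,0,0],[0,0,0],[0,0,0],[0,0,0],[0,0,0]], "grip": [0,0,0,0,0,0,0,0,0,0,0,0]}}

```text
clock: 22.6
position: [697.5, -89.9, 129.3]
ee_rot: [0.06, 0.974, -0.014, 0.219]
contact_force: [-0.1, -0.0, 0.5]
gripper_width: 18.7
```

```bash
python3 -c "
from h import *
R1=Rtool(90+YAW,A)
print(now());plan(tcp(43,-6,1.8),R1)"
```

```text
(array([-40.5, -18.5,   2.6]), array([697.5, -89.9, 129.3]), array([-0.1, -0. ,  0.5]), 22.6)
pos [697.5 -89.9 129.3] d [ 76.8   3.  -34.7] travel in start frame(mm) [-53.8  12.4  63.8] in end frame [-53.7  12.5  63.9] rot [ 0.0001 -0.0006 -0.    ] rows 2.06
```

Emit:
{"name": "play_rows", "arguments": {"travel": [[-0.0031,0.0007,0.0038],[-0.0031,0.0007,0.0038],[-0.0031,0.0007,0.0038],[-0.0031,0.0007,0.0038],[-0.0031,0.0007,0.0038],[-0.0031,0.0007,0.0038],[-0.0031,0.0007,0.0038],[-0.0031,0.0007,0.0038],[-0.0031,0.0007,0.0038],[-0.0031,0.0007,0.0038],[-0.0031,0.0007,0.0038],[-0.0031,0.0007,0.0038]], "rotation": [[0,0,0],[0,0,0],[0,0,0],[0,0,0],[0,0,0],[0,0,0],[0,0,0],[0,0,0],[0,0,0],[0,0,0],[0,0,0],[0,0,0]], "grip": [0,0,0,0,0,0,0,0,0,0,0,0]}}

```text
clock: 23.6
position: [751.7, -88.2, 104.9]
ee_rot: [0.06, 0.974, -0.014, 0.219]
contact_force: [-1.5, -0.5, 4.9]
gripper_width: 19.1
```

Emit:
{"name": "play_rows", "arguments": {"travel": [[-0.0032,0.0007,0.0037],[-0.0032,0.0007,0.0037],[-0.0032,0.0007,0.0037],[-0.0032,0.0007,0.0037],[-0.0032,0.0007,0.0037],[0,0,0],[0,0,0],[0,0,0]], "rotation": [[0,0,0],[0,0,0],[0,0,0],[0,0,0],[0,0,0],[0,0,0],[0,0,0],[0,0,0]], "grip": [0,0,0,0,0,0,0,0]}}

```text
clock: 24.27
position: [773.0, -87.4, 93.5]
ee_rot: [0.061, 0.974, -0.014, 0.218]
contact_force: [-0.2, -1.3, -0.6]
gripper_width: 18.9
```

```bash
python3 -c "
from h import *
R1=Rtool(90+YAW,A)
print(now())"
```

```text
(array([42.1, -6.6,  0.5]), array([773. , -87.4,  93.5]), array([-0.2, -1.3, -0.6]), 24.27)
```

Emit:
{"name": "play_rows", "arguments": {"travel": [[-0.018,0,-0.016],[-0.018,0,-0.016],[-0.018,0,-0.016],[-0.018,0,-0.016],[0,0,-0.03],[0,0,0],[0,0,0],[0,0,0],[0,0,0],[0,0,0],[0,0,0]], "rotation": [[0,0,0],[0,0,0],[0,0,0],[0,0,0],[0,0,0],[0,0.1107,0],[0,0.1107,0],[0,0.1107,0],[0,0.1107,0],[0,0,0],[0,0,0]], "grip": [0,0,0,0,0,0,0,0,0,0,0]}}

```text
clock: 25.18
position: [799.2, -90.7, 205.4]
ee_rot: [0.063, 0.998, -0.001, 0.005]
contact_force: [-0.2, 0.5, -1.7]
gripper_width: 19.0
```

```bash
python3 -c "
from h import *
plan([489,363,200],Rtool(92)); plan([489,363,200],Ro.from_quat(arm.read_state()['ee_rot']).as_matrix())"
```

```text
pos [799.2 -90.7 205.4] d [-310.2  453.7   -5.4] travel in start frame(mm) [364.5 411.4   1.6] in end frame [294.2 464.3   5.4] rot [-0.0014  0.0094 -0.1603] rows 13.41
pos [799.2 -90.7 205.4] d [-310.2  453.7   -5.4] travel in start frame(mm) [364.5 411.4   1.6] in end frame [364.5 411.4   1.6] rot [0. 0. 0.] rows 13.41
```

Emit:
{"name": "play_rows", "arguments": {"travel": [[0.026,0.0294,0],[0.026,0.0294,0],[0.026,0.0294,0],[0.026,0.0294,0],[0.026,0.0294,0],[0.026,0.0294,0],[0.026,0.0294,0],[0.026,0.0294,0],[0.026,0.0294,0],[0.026,0.0294,0],[0.026,0.0294,0],[0.026,0.0294,0]], "rotation": [[0,0.009,0],[0,0,0],[0,0,0],[0,0,0],[0,0,0],[0,0,0],[0,0,0],[0,0,0],[0,0,0],[0,0,0],[0,0,0],[0,0,0]], "grip": [0,0,0,0,0,0,0,0,0,0,0,0]}}

```text
clock: 26.18
position: [530.1, 298.4, 209.5]
ee_rot: [0.062, 0.998, 0.0, 0.004]
contact_force: [-0.1, 0.1, -0.6]
gripper_width: 19.0
```

Emit:
{"name": "play_rows", "arguments": {"travel": [[0.026,0.0294,0],[0.026,0.0294,0],[0,0,0],[0,0,0],[0,0,0],[0,0,0]], "rotation": [[0,0,0],[0,0,0],[0,0,-0.08],[0,0,-0.08],[0,0,0],[0,0,0]], "grip": [0,0,0,0,0,0]}}

```text
clock: 26.68
position: [487.5, 362.1, 208.7]
ee_rot: [-0.017, 1.0, -0.0, 0.003]
contact_force: [0.7, -0.5, -0.6]
gripper_width: 18.9
```

```bash
python3 -c "
from h import *
plan([489.4,362.8,-30],Rtool(92));a=np.radians(YAW)
W=lambda X,y,z:PIV+np.array([X*np.cos(a)-y*np.sin(a),X*np.sin(a)+y*np.cos(a),z])
for n in('scene','top'):
    t=get(n);im=t['image'];hsv=cv2.cvtColor(im,cv2.COLOR_BGR2HSV);g=im.max(2)
    m=np.zeros(g.shape,np.uint8);cv2.fillPoly(m,[np.array([proj(t,edge_w(*q,0)) for q in[(-103,-44),(-50,-44),(34,-27),(34,27),(-50,44),(-103,44)]]).round().astype(int)],1)
    print(n,'mat px',m.sum(),'max',g[m>0].max(),'n>100',(g[m>0]>100).sum(),'pctl',np.percentile(g[m>0],[50,95,99]))
    for v,u in np.argwhere((m>0)&(g>90))[:12]:print(u,v,g[v,u],end='; ')
    # cup blobs via depth
    c=m*0;cv2.fillPoly(c,[np.array([proj(t,W(80+42*np.cos(q),-2+42*np.sin(q),18)) for q in np.linspace(0,6.28,30)]).round().astype(int)],1)
    zz=[[dep(t,u,v)[2] for v,u in np.argwhere(c>0)]];print('cup depth z pct',np.percentile(zz,[5,25,50,75,95]).round(0))
    h=proj(t,W(-133.9,0,167));print('handle z',dep(t,*h),h)
    save(n+'10.png',im)
"
```

```text
pos [487.5 362.1 208.7] d [   1.9    0.7 -238.7] travel in start frame(mm) [ -0.5   0.7 238.7] in end frame [ -1.9   0.7 238.7] rot [-0.0002  0.006  -0.0011] rows 5.82
scene mat px 1023 max 136 n>100 40 pctl [ 35.    95.9  125.78]
243 202 91; 236 207 97; 232 210 92; 229 212 95; 228 213 91; 225 215 102; 256 215 103; 224 216 136; 225 216 98; 225 217 115; 257 217 105; 226 218 100; cup depth z pct [15. 20. 24. 33. 70.]
handle z [492.52758823 -47.79131265 171.86294908] [225.40796685 196.0744468 ]
top mat px 726 max 184 n>100 110 pctl [ 36.   156.75 176.  ]
287 161 106; 286 163 123; 286 164 104; 285 166 113; 285 167 99; 284 169 105; 284 170 93; 283 172 98; 282 175 96; 281 178 142; 281 179 132; 281 180 131; cup depth z pct [16. 19. 23. 34. 87.]
handle z [489.58912511 -45.19482229 169.16404932] [292.00599459 204.77382627]
```

```bash
python3 -c "
from h import *
a=np.radians(YAW)
for n in('scene','top'):
    t=get(n);im=t['image'];g=im.max(2);p=lambda w,h:[np.array([proj(t,edge_w(*q,h)) for q in[(-106,-48+w),(-50,-48+w),(39,-31+w),(39,31-w),(-50,48-w),(-106,48-w)]]).round().astype(int)]
    m=np.zeros(g.shape,np.uint8);cv2.fillPoly(m,p(0,0),1)
    b=((m>0)&(g>85)).astype(np.uint8);k,l,st,c=cv2.connectedComponentsWithStats(b)
    for i in range(1,k):
        pts=np.argwhere(l==i); q=[]
        for v,u in pts:
            r=t['Rc']@ray(t,u,v);nn=np.array([np.sin(TH)*np.cos(a),np.sin(TH)*np.sin(a),np.cos(TH)]);o=edge_w(0,0,3)
            X=t['c']+r*(nn@(o-t['c']))/(nn@r)-PIV;x=X[0]*np.cos(a)+X[1]*np.sin(a);y=-X[0]*np.sin(a)+X[1]*np.cos(a);q.append((x*np.cos(TH)-(X[2]-94)*np.sin(TH),y))
        q=np.array(q);print(n,st[i,4],'t',q[:,0].min().round(),q[:,0].max().round(),'y',q[:,1].min().round(),q[:,1].max().round(),'max',g[l==i].max())
t=get('scene');X=lambda z:[proj(t,PIV+np.array([80*np.cos(a)+r*np.cos(f),80*np.sin(a)+r*np.sin(f),z])) for r,f in((0,0),)]
u,v=X(20)[0].astype(int) if hasattr(X(20)[0],'astype') else X(20)[0]
hm=np.array([[dep(t,x,y)[2] for x in range(u-16,u+17,2)] for y in range(v-12,v+15,2)]).round().astype(int);print(hm)
print(t['image'][v-12:v+15:2,u-16:u+17:2].max(2))
"
```

```text
scene 174 t -107.0 40.0 y -50.0 47.0 max 170
scene 2 t -83.0 -79.0 y 46.0 47.0 max 101
scene 3 t -71.0 -62.0 y 45.0 46.0 max 97
scene 44 t -50.0 40.0 y 22.0 46.0 max 143
top 218 t -110.0 36.0 y -48.0 50.0 max 182
top 3 t 36.0 37.0 y -14.0 -6.0 max 92
top 13 t -4.0 35.0 y -37.0 -29.0 max 164
[[ 105   83   71   63   50   47   46   41   39   44   43   46   50   58
    72   18   21]
 [  15   17   62   53   43   35   33   31   34   30   34   36   44   48
    61   72   19]
 [  19   71   56   41   33   36   39   18   23   20   15   27   31   38
    55   70   14]
 [  13   76   51   37   25   24   30   18   26   20   20   20   26   34
    45   68    9]
 [  17   70   49   28   22   28   25   26   24   21   19   18   18   22
    39   65   13]
 [  15   73   43   23   27   29   26   31   27   21   22   16   18   23
    36   75   17]
 [  17   18   46   21   19   30   19   34   26   22   20   18   17   24
    34   73   14]
 [  15   15   75   20   18   20   29   31   27   20   19   20   25   18
    73   19   17]
 [  19   15   15   69   19   21   27   23   16   19   19   22   17   68
    46   18   13
[... 747 characters left out ...]
150 119  96  95  98 115 102 114 124 123 120 104  95 115 152]
 [ 88 127 151 116 114 102  97  97  98 116 124 124 124 117  95 130 153]
 [ 87  99 146 118 108 110 113 111 110 110 126 124 124 119 106 147 150]
 [ 89  92 124 134 115 106 150 128 111 110 123 124 126 121 127 142 146]
 [107 107 109 129 133 104 124 110 113 120 124 125 130 129 130 137 142]
 [112 109 108  96 111 119 114 118 126 129 131 133 132 113 132 141 140]
 [113 111 109 101  85  92 110 116 117 120 120 105  92 114 141 146 142]
 [111 112 110 107  97  83  80  81  83  83  79  81 106 135 145 148 146]
 [110 114 112 110 106 101  96  84  82  84  96 116 136 143 144 148 149]
 [107 112 112 111 110 109 108 105 109 127 143 144 144 144 144 150 149]]
```

```bash
python3 -c "
from h import *
a=np.radians(YAW);nn=np.array([np.sin(TH)*np.cos(a),np.sin(TH)*np.sin(a),np.cos(TH)])
for n in('scene','top'):
    t=get(n);g=t['image'].max(2);o=edge_w(0,0,1);M=np.zeros((32,24),int)
    G=np.full((16,13),-1)
    for v in range(110,300):
        for u in range(200,340):
            r=t['Rc']@ray(t,u,v);X=t['c']+r*(nn@(o-t['c']))/(nn@r)-PIV
            x=X[0]*np.cos(a)+X[1]*np.sin(a);y=-X[0]*np.sin(a)+X[1]*np.cos(a);tt=x*np.cos(TH)-(X[2]-94)*np.sin(TH)
            i,j=int((tt+110)//10),int((y+52)//8)
            if 0<=i<16 and 0<=j<13: G[i,j]=max(G[i,j],g[v,u])
    print(n);print(G)
"
```

```text
scene
[[170 170 182 170 189 169 188 180 187 169 180 168 189]
 [142 115  42  37  35  41  37  39  44  38  46  50 141]
 [138 125  39  36  37  34  35  36  36  32  24  55 145]
 [137 110  37  37  37  37  36  36  36  35  26  55 143]
 [142 124  38  37  36  37  37  36  36  35  24  60 148]
 [138 125  36  37  37  37  37  38  37  34  28  61 148]
 [134 123  44  36  36  36  36  36  36  33  25  85 156]
 [138 136  45  36  36  36  37  36  36  29  34 124 168]
 [132 140  75  36  36  36  37  38  37  30  49 124 181]
 [139 135  85  37  37  38  36  38  36  26  74 141 166]
 [ 94 136 121  36  38  38  36  37  33  26  93 153 170]
 [ 79 135 131  45  36  36  37  35  28  31 103 166 154]
 [103 122 134  52  35  37  37  36  25  50 114 149 123]
 [111 124 136  85  38  37  38  33  26  51 144 155 109]
 [137 140 143 143 120 118 123 106  79 100 133 137  72]
 [143 152 149 149 149 149 137 133 121 106 105  81 104]]
top
[[169 149 153 162 157 163 165 161 162 162 147 133 155]
 [186 163 170 178 168 175 183 177 168 180 173 164 181]
 [177  72  80  89  54  82  93  92  68  84  85 102 172]
 [170  56  39  37  38  39  40  36  37  35  27 106 165]
 [162  43  38  38  39  38  38  37  37  36  26 126 166]
 [150  42  38  37  36  36  38  38  37  36  26 130 165]
 [164  61  37  38  37  37  37  38  36  32  24  88 163]
 [185  88  35  37  38  36  37  39  39  29  27  96 144]
 [190 104  35  38  36  38  38  38  38  29  42 134 140]
 [179 132  35  36  39  38  37  38  38  28  74 132 131]
 [186 158  43  37  38  39  37  38  35  24  92 132  89]
 [180 161  72  38  36  39  38  38  28  25 112 140  94]
 [176 195 102  36  37  37  38  39  27  51 146 150  89]
 [178 193 111  36  39  37  37  36  24  84 165 158 151]
 [163 186 153 125 109  89  84  97  87 137 173 162 161]
 [130 190 178 156 132 140 128 117 113 171 176 157 168]]
```

The mat is clear in both views. Lay the scraper back down on its old spot.

Emit:
{"name": "play_rows", "arguments": {"travel": [[0,0.0005,0.041],[0,0,0.041],[0,0,0.041],[0,0,0.041],[0,0,0.035],[0,0,0.02],[0,0,0.012],[0,0,0.006],[0,0,0.003],[0,0,0.002],[0,0,0],[0,0,0]], "rotation": [[0,0.006,0],[0,0,0],[0,0,0],[0,0,0],[0,0,0],[0,0,0],[0,0,0],[0,0,0],[0,0,0],[0,0,0],[0,0,0],[0,0,0]], "grip": [0,0,0,0,0,0,0,0,0,0,0,0]}}

```text
clock: 28.03
position: [489.2, 363.9, -32.7]
ee_rot: [-0.018, 1.0, 0.0, 0.0]
contact_force: [0.0, -0.2, -0.6]
gripper_width: 19.1
```

Emit:
{"name": "play_rows", "arguments": {"travel": [[0,0,0.0015],[0,0,0.0015],[0,0,0.001],[0,0,0],[0,0,0]], "rotation": [[0,0,0],[0,0,0],[0,0,0],[0,0,0],[0,0,0]], "grip": [0,0,0,0,0]}}

```text
clock: 28.45
position: [488.8, 363.5, -36.8]
ee_rot: [-0.018, 1.0, -0.0, 0.0]
contact_force: [-3.4, -1.4, 5.3]
gripper_width: 19.1
```

Emit:
{"name": "play_rows", "arguments": {"travel": [[0,0,0],[0,0,0],[0,0,0],[0,0,0],[0,0,-0.01],[0,0,-0.04],[0,0,-0.04],[0,0,-0.04],[0,0,-0.04],[0,0,-0.04],[0,0,-0.04],[0,0,-0.04]], "rotation": [[0,0,0],[0,0,0],[0,0,0],[0,0,0],[0,0,0],[0,0,0],[0,0,0],[0,0,0],[0,0,0],[0,0,0],[0,0,0],[0,0,0]], "grip": [0.5,0.5,0.5,0.5,0.5,0.5,0.5,0.5,0.5,0.5,0.5,0.5]}}

```text
clock: 29.45
position: [488.3, 362.8, 254.9]
ee_rot: [-0.018, 1.0, -0.0, -0.0]
contact_force: [1.0, 0.4, -0.3]
gripper_width: 42.7
```

Emit:
{"name": "play_rows", "arguments": {"travel": [[-0.0122,-0.0369,0],[-0.0122,-0.0369,0],[-0.0122,-0.0369,0],[-0.0122,-0.0369,0],[-0.0122,-0.0369,0],[-0.0122,-0.0369,0],[-0.0122,-0.0369,0],[-0.0122,-0.0369,0],[-0.0122,-0.0369,0],[-0.0122,-0.0369,0],[-0.0122,-0.0369,0],[-0.0122,-0.0369,0]], "rotation": [[0,0,0],[0,0,0],[0,0,0],[0,0,0],[0,0,0],[0,0,0],[0,0,0],[0,0,0],[0,0,0],[0,0,0],[0,0,0],[0,0,0]], "grip": [0.5,0.5,0.5,0.5,0.5,0.5,0.5,0.5,0.5,0.5,0.5,0.5]}}

```text
clock: 30.45
position: [650.7, -75.9, 253.2]
ee_rot: [-0.018, 1.0, -0.001, -0.0]
contact_force: [0.2, 0.2, -0.2]
gripper_width: 42.5
```

Emit:
{"name": "play_rows", "arguments": {"travel": [[0,0,0],[0,0,0],[0,0,0]], "rotation": [[0,0,0],[0,0,0],[0,0,0]], "grip": [0.5,0.5,0.5]}}

```text
clock: 30.7
position: [650.4, -74.2, 252.5]
ee_rot: [-0.017, 1.0, -0.001, -0.001]
contact_force: [-0.3, -0.2, -0.4]
gripper_width: 42.7
```

```bash
python3 -c "
from h import *
a=np.radians(YAW);print(now())
d=get('wrist');save('w11.png',d['image'],None,1.2)
C=PIV+np.array([80*np.cos(a)+2*np.sin(-a)*-1,80*np.sin(a)-2,0])
g=d['image'].max(2);Z=d['depth']
print('proj cup',proj(d,[C[0],C[1],20]))
# height map over the cup and the board
H=np.full((15,22),-99)
for v in range(0,384):
    for u in range(60,460):
        if Z[v,u]<=0: continue
        p=dep(d,u,v)-PIV;x=p[0]*np.cos(a)+p[1]*np.sin(a);y=-p[0]*np.sin(a)+p[1]*np.cos(a)
        i,j=int((x-26)//8),int((y+88)//8)
        if 0<=i<15 and 0<=j<22: H[i,j]=max(H[i,j],round(p[2]))
print(H)
t=get('top');P=lambda X:dep(t,*proj(t,X)).round()
print('scraper handle',P([520,364.5,24]),'blade',P([405,360,4]))
"
```

```text
(array([-148.8,  -25.3,  142.8]), array([650.4, -74.2, 252.5]), array([-0.3, -0.2, -0.4]), 30.7)
proj cup [254.52408958 187.49226431]
[[ 19  19 366 375 368 348 331 335  90  89  90  90 332  89 347 362 361 106
  108 -99 -99  -1]
 [ 16  16  15 369 368 348 106 332  86  86  86  86 329 328 106 355 -99  17
   16  15 -99   2]
 [ 16  17  17 358 361 348 102 330 -99 -99 -99 -99 -99  71 103 -99 -99  16
   16  15 -99   1]
 [ 16  16  16  16  17  71  71  58  27  27  36  38  39  20  69  70 -99  16
   17  16  16  14]
 [ 16  17  17  16  17  71  65  20  26  28  29  30  29  20  45  71  70  16
   16  16  16  15]
 [ 17  18  16  16  70  71  43  20  28  28  30  31  28  21  25  66  71  16
   16  16  16  15]
 [ 17  16  16  16  70  71  32  20  29  29  30  28  20  21  20  56  71  16
   17  16  16  15]
 [ 16  16  16  17  70  71  36  20  20  28  29  21  20  20  20  58  71  16
   16  16  16  15]
 [ 16  17  17  17  17  71  51  21  20  20  21  20  20  21  27  65  71  16
   16  17  17  14]
 [ 16  17  17  16  16  71  67  29  20  20  21  20  20  20  50  71  71  16
   17  17  16  14]
 [ 16  17  16  16  17  70  72  64  30  20  21  22  21  45  70  71 -99  16
   16  17  16  15]
 [ 17  17  17  16  16 -99  71  71  71  56  43  48  64  71  70  70 -99  16
   17  17  17  14]
 [ 16  16  16  17  16 -99 -99  70  70  71  71  70  71  70  69 -99 -99  16
   17  17  17  14]
 [ 17  16  16  16  17  16 -99 -99 -99 -99 -99  68 -99 -99 -99 -99  17  16
   16  16  17  14]
 [ 17  16  16  16  17  17  16 -99 -99 -99 -99 -99 -99 -99 -99  17  16  17
   17  17  17  14]]
scraper handle [519. 363.  31.] blade [405. 360.   6.]
```

```bash
python3 -c "
from h import *
print(workorder.job_done())"
```

```text
the job is handed in; nothing more can be done
None
```

I tipped the tray to its stop, scraped all four ends off the mat into the cup, and laid the scraper down where it came from. The job was handed in at about 31 s of the 67 s allowed.

**Tipping:** My first grip on the handle closed on air. The real fingertips sit about 40 mm short of the reported TCP. I corrected for that and lifted the tray until the force rose to 32 N with no further movement.

**Scraping:** I made two strokes with the smallest scraper, one on each side of the mat, and moved the ends with nothing else. On the first stroke I cut the blade's tilt from about 30° to 25° to keep a wrist joint off its limit.

**Last checks:**
- **Mat:** clear in both the scene and top cameras.
- **Cup:** its rim is level all round at z ≈ 70–71, so it stands upright. There is a pile inside about the footprint of four ends, and the board around the cup is clear.
- **Tray:** the handle was at the tipped height after the scraping.
- **Scraper:** its handle and blade read at lying-flat heights, within a few mm.

**Not confirmed:** I had used all 12 picture views, so the last look in the cup was from depth readings only. I did not count the ends one by one. I also did not re-measure the hammer, snips or block; the arm never came down near them.

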